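Make up two job kits on shadow trays

TASK

Make up two job kits from the parts on the bench: the bearing, the spacer ring and the long bolt go on the blue tray, the flat steel bar and the paint marker on the orange tray. Lay each thing flat on the pale silhouette of its own shape, centred on it and, if it is long, lined up with it (either end first). Leave the roll of tape and the yellow bin of screws where they stand.

Things in the scene. Friction and masses are not known exactly. Their poses are not given: they have to be found in the camera images.
- blue_tray: Blue tray for the first kit. Fixed tray, 180 mm (its x) by 200 mm (its y), origin at the centre of its underside, z up; floor 6 mm above the bench, narrow rim 3 mm higher than the floor. Three pale silhouettes on the floor, (x, y) of their centres in the tray's frame in mm: bolt, a bar 28 x 100 mm running along y, at (-45, 0); bearing, a disc of 60 mm diameter, at (40, 45); spacer ring, a disc of 38 mm diameter, at (40, -45).
- orange_tray: Orange tray for the second kit. Fixed tray, 180 mm (its x) by 200 mm (its y), origin at the centre of its underside, z up; floor 6 mm above the bench, narrow rim 3 mm higher than the floor. Two pale silhouettes on the floor, both running along y, (x, y) of their centres in the tray's frame in mm: marker, a narrow bar 23 x 128 mm, at (-45, 0); flat bar, a broad bar 47 x 129 mm, at (35, 0).
- bearing_mid (a point): Ball bearing lying flat, bright steel ring with a dark seal and an open bore, 52 mm outside diameter, 15 mm high. Point at its centre, half-way up; z is its axis. Grasp across the outside (the bore cannot be entered).
- spacer_mid (a point): Thick plain grey steel spacer ring lying flat, 30 mm outside diameter, 8 mm high. Point at its centre, half-way up; z is its axis. Grasp across the outside (the bore cannot be entered).
- long_bolt_mid (a point): Long rusty-grey hex bolt with its nut, lying down, 93 mm long (its y), 21 mm wide over the head (its x), 18 mm high. Point at mid-length, half-way up; the 12 mm shank is bare there for 20 mm either way: grasp across it.
- flat_bar_mid (a point): Dark flat steel bar offcut lying flat, 40 mm wide (its x), 122 mm long (its y), 10 mm thick. Point at its centre, half-way up. Grasp across the 40 mm.
- marker_mid (a point): Paint marker lying down, dark barrel with a red cap, 120 mm long (its y), 16 mm wide (its x), 17 mm high. Point at its centre, half-way up. Grasp across the barrel.
- tape_roll_mid (a point): Bystander: roll of black tape lying flat, 68 mm diameter, 19 mm high, loose. Point at its centre, half-way up. Not to be moved.
- screw_bin_mid (a point): Bystander: small yellow open bin of screws, 47 x 65 mm, 44 mm high, loose. Point at its centre, half-way up. Not to be moved.
Not all that is in view belongs to the job. Of the things that look like the part that bears marker_mid, take the one that is farthest to the robot's left at the start.

How it is judged:
By the outcome, as a careful person would: the job done as asked, in the order asked, and still so for the second after the job is handed in, with the robot touching nothing.
It also fails if it takes over 115 s, if anything falls off the work surface, if the arm or the gripper's body presses on something with over 40 N, if the wrist force passes 120 N, or if a joint passes its speed limit or range.

ROBOT

A 7-joint arm with a two-finger parallel gripper is mounted at the origin on the work surface; the furniture and walls round the work are solid. World frame = base frame: x ahead of the robot, y to its left, z up, the work surface at z = 0. Lengths are in mm, angles in rad, forces in N, time in s.
With the tool pointing down it reaches from about 400 to 875 mm from the base axis. Payload 4.4 kg.
Tool frame: the origin (TCP) lies at the very end of the fingers, on their centre line; the grasp point (between the pads) lies 19 mm behind it; y points along the fingers, z is the direction in which the jaws open and shut, and the axes are right-handed (so a half turn about y gives the same grasp; the last joint's range is limited). The gripper opens to 85 mm and grips with 20 to 120 N. Pads are 22 mm wide; open, the fingers measure 114 mm over their backs; the gripper's body (76 mm by 85 mm) begins 54 mm behind the grasp point. The pads swing forward as they close: fully open they stand 13 mm farther back than shut.
Start: joints at [-0.066, 0.628, 0.038, 1.517, -0.027, 0.996, -0.02], TCP at [650.014, 0.028, 209.013] pointing down, gripper open.
Joint ranges: [-3.06, 3.06], [-0.37, 2.12], [-1.25, 1.32], [0.18, 2.47], [-1.1, 4.24], [0.23, 1.98], [-2.94, 2.94]. Speed limits (rad/s): [2.57, 2.57, 3.14, 3.14, 3.14, 3.14, 3.14].

INTERFACE

Orientations are given as [roll, pitch, yaw] about the fixed x, y, z axes, in that order (R = Rz(yaw) Ry(pitch) Rx(roll)).
In Python, from cell import ctrl, imaging, finish_job gives the robot as it stands.
- The arm moves only by the shell command python3 -m inch 'ROWS'. ROWS is JSON, one flat list of numbers, 7 for each row, row after row: the opening, from 0 (shut) to 1 (fully open), then the shift along the tool's x, y, z in cm, then the turn, a rotation vector about the tool's x, y, z in degrees. A call has 1 to 12 rows; each row is the pose to reach, as a shift and turn from the pose commanded when the call began, along the tool's axes at that moment; what a row does not reach only later rows make up. A row lasts 1/10 s, in which the tool goes at most 50 mm and 8.59 degrees, less where a joint would pass 70% of its speed; a pose out of reach is approached as far as the arm can. A call with a gripper value outside its range is refused whole. The fingers move at their own pace and stop on an object; the grip force is fixed at half the most. Time passes only in rows, so rows that repeat a pose let the fingers close. It gives the time, the measured TCP pose, the force and the opening at its end, in the units of the state.
- ctrl.read_state(): the state, without advancing time (a new reading comes with each control period).
- imaging.get_image(name): name is "scene" or "side" or "wrist"; returns a dict with "img" (384x512x3 uint8, red, green, blue), "fx", "fy", "cx", "cy" (pixels), "dist" ([k1, k2, p1, p2, k3] as OpenCV has them; the pictures are not rectified), "R" (3x3) and "t" (3): a world point X has camera coordinates R X + t. Camera axes: x right, y down, z forward; pixel columns grow to the right and rows downward; lengths in mm; the calibration is good to about 2 mm. A picture is of the moment at which its call begins. There is no depth.
- finish_job(): hands the job in, once; it reports no verdict.
The state is a dict: "clock": time; "qpos": joint angles; "qd": joint speeds; "tau": joint torques, N m; "eef_pos": TCP position; "tool_rot": TCP orientation; "force": force on the tool from outside, world axes, zero at the start; "torque": the same for the moment, N m; "width": finger opening in mm.
Only numpy, scipy, OpenCV 4.12 (cv2) and the standard library are available. Lean on these libraries where they do the work, as an engineer would, in place of code of your own. Each camera call takes 0.05 s, during which the arm holds its last target.

## Working session

There is one attempt and no reset: what is moved stays moved. The work goes in short steps, Python scripts to look and compute and a shell command to move; the robot and the scene stay as the last step left them, time stands still between calls to the robot, and variables do not carry over. Pictures are saved under pics/ and viewed, and the job is handed in when it is done.

```bash
ls; mkdir -p pics; python3 - <<'E'
from cell import ctrl, imaging
import cv2,json
s=ctrl.read_state(); print(s)
for n in("scene","side","wrist"):
    d=imaging.get_image(n); cv2.imwrite(f"pics/{n}0.png",d["img"][:,:,::-1])
    print(n,d["fx"],d["fy"],d["cx"],d["cy"],d["dist"],d["R"],d["t"])
E
```

```text
pics
{'clock': 0.0, 'qpos': array([-0.06578404,  0.62931768,  0.03841997,  1.51838947, -0.02700142,
        0.99629139, -0.02002973]), 'qd': array([ 0.00058282,  0.00049332, -0.00118494, -0.00149946, -0.00076494,
       -0.00056027,  0.00057205]), 'tau': array([-1.11932164e-03, -5.63405585e+01,  1.22606792e+00, -1.93450052e+01,
        1.09587883e-02,  1.05136272e-02, -8.84369996e-06]), 'eef_pos': array([6.49325662e+02, 3.13130053e-02, 2.08100291e+02]), 'tool_rot': array([-1.57268497e+00, -9.84657195e-06, -1.57082549e+00]), 'force': array([ 0.08925688, -0.05286956,  0.25775577]), 'torque': array([0.04585649, 0.04790575, 0.01701164]), 'width': 85.11410621116778}
scene 402.8026927614462 402.8026927614462 261.9901374036873 188.30543242265153 [-0.10130723  0.          0.          0.          0.        ] [[ 0.86465707 -0.50232305  0.00630111]
 [-0.27342704 -0.48110281 -0.83293322]
 [ 0.42143304  0.7184787  -0.55333765]] [-422.79147703  163.23638151 1177.25728318]
side 399.6962808563074 399.6962808563074 259.21921095501125 193.7928486527376 [0.02419881 0.         0.         0.         0.        ] [[ 0.95302707 -0.30219647  0.02041335]
 [-0.14369564 -0.51043859 -0.8478231 ]
 [ 0.26662891  0.80506505 -0.5298861 ]] [-447.88899047   82.744304   1209.13357934]
wrist 272.4759395291742 272.4759395291742 253.9020803998275 190.9730530774258 [-0.06204053  0.          0.          0.          0.        ] [[ 9.99999789e-01 -5.10224702e-04 -4.02927482e-04]
 [-3.88960020e-04 -9.66127138e-01  2.58066274e-01]
 [-5.20950963e-04 -2.58066063e-01 -9.66127132e-01]] [-649.53555564  -33.70256698  377.00064676]
```

View pics/scene0.png

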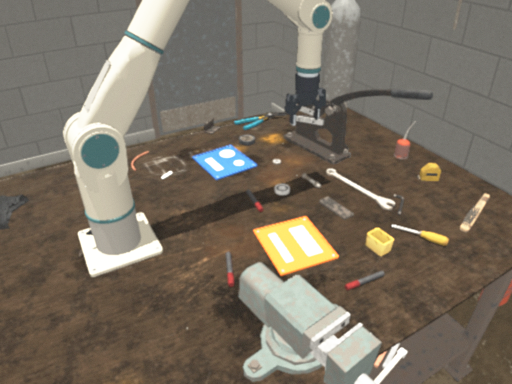

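View pics/side0.png

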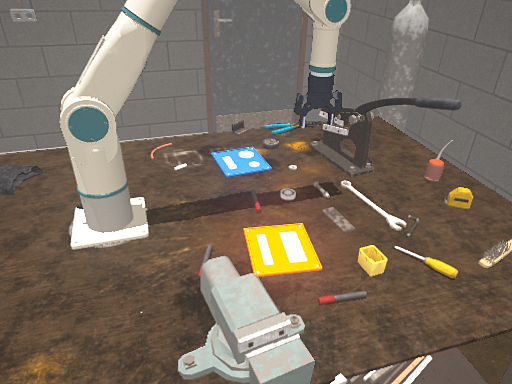

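View pics/wrist0.png

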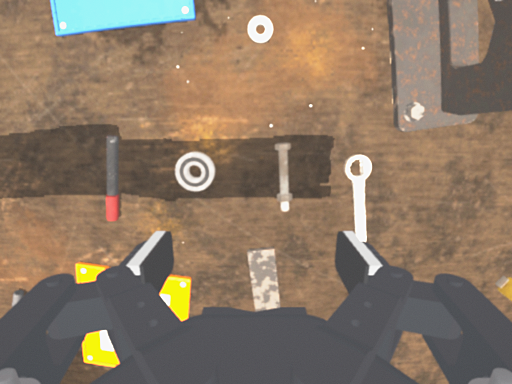

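The wrist view shows a marker at about (112,178), bearing (195,171), bolt (284,176), flat bar (263,280) and spacer (260,28). The scene view shows three red-capped markers at (256,201), (230,268) and (365,280). The blue tray is at (225,161), orange at (295,245), tape near (247,139) and bin at (379,241).

```bash
cat > h.py <<'E'
import numpy as np,cv2
from scipy.spatial.transform import Rotation as Ro
from cell import ctrl,imaging
def grab(n,save=None):
    d=imaging.get_image(n)
    if save: cv2.imwrite(f"pics/{save}.png",d["img"][:,:,::-1])
    return d
def cast(d,px,z):
    K=np.array([[d["fx"],0,d["cx"]],[0,d["fy"],d["cy"]],[0,0,1.]])
    u=cv2.undistortPoints(np.array(px,float).reshape(-1,1,2),K,np.array(d["dist"])).reshape(-1,2)
    R=np.array(d["R"]);t=np.array(d["t"]);c=-R.T@t
    r=np.c_[u,np.ones(len(u))]@R
    return c[:2]+((z-c[2])/r[:,2])[:,None]*r[:,:2]
def proj(d,X):
    K=np.array([[d["fx"],0,d["cx"]],[0,d["fy"],d["cy"]],[0,0,1.]])
    rv=cv2.Rodrigues(np.array(d["R"]))[0]
    return cv2.projectPoints(np.array(X,float).reshape(-1,1,3),rv,np.array(d["t"],float),K,np.array(d["dist"]))[0].reshape(-1,2)
def comps(mask,amin=30):
    n,l,s,c=cv2.connectedComponentsWithStats(mask.astype(np.uint8))
    return [(s[i][:4].tolist(),int(s[i][4]),c[i].round(1).tolist(),(l==i)) for i in range(1,n) if s[i][4]>=amin]
def hsv(d): return cv2.cvtColor(d["img"],cv2.COLOR_RGB2HSV)
def rot(): return Ro.from_euler('xyz',ctrl.read_state()["tool_rot"])
def go(x,y,z=None,yaw=None):
    "rows' shift (cm) and turn (deg) from measured pose; yaw= world angle (deg) of jaw axis, mod 180"
    s=ctrl.read_state();R=Ro.from_euler('xyz',s["tool_rot"])
    z=s["eef_pos"][2] if z is None else z
    sh=R.inv().apply(np.array([x,y,z])-s["eef_pos"])/10
    j=R.apply([0,0,1]);a=np.degrees(np.arctan2(j[1],j[0]))
    dy=0 if yaw is None else (yaw-a+90)%180-90
    # turn about tool y (down): world +yaw = -turn
    print("shift cm",sh.round(2),"turn_y",round(-dy,1),"jaw now",round(a,1),"q7",s["qpos"][6].round(2),"q",s["qpos"].round(2))
E
python3 - <<'E'
from h import *
for n in("scene","side","wrist"):
    d=grab(n); print(n,"cam",(-np.array(d["R"]).T@d["t"]).round())
    H=hsv(d)
    for nm,m in(("red",((H[...,0]<6)|(H[...,0]>174))&(H[...,1]>150)&(H[...,2]>80)),("blue",(abs(H[...,0].astype(int)-105)<10)&(H[...,1]>150)&(H[...,2]>100)),("orange",(abs(H[...,0].astype(int)-21)<7)&(H[...,1]>200)&(H[...,2]>180))):
        for c in comps(m,25): print(nm,c[:3],cast(d,[c[2]],8).round())
pts={"scene":dict(m1=(256,201),m2=(230,268),m3=(365,280),bearing=(282,189),bolt=(312,181),bar=(337,207),spacer=(277,161),bin=(379,241),tape=(247,139)),"side":dict(m1=(256,201),m3=(343,298),bearing=(288,194),bolt=(321,189),bar=(339,219),spacer=(293,167),bin=(372,261),tape=(271,142)),
"wrist":dict(bearing=(195,171),bolt=(284,176),bar=(263,280),spacer=(260,28),m1=(112,178))}
for n in pts:
    d=grab(n)
    for k,p in pts[n].items(): print(n,k,cast(d,[p],8).round())
E
```

```text
scene cam [ -86. -980.  790.]
red ([256, 202, 6, 8], 29, [258.3, 205.8]) [[447. -48.]]
red ([228, 274, 6, 12], 52, [230.2, 278.9]) [[ 221. -295.]]
red ([346, 281, 13, 8], 60, [351.8, 284.3]) [[ 486. -471.]]
blue ([195, 159, 20, 19], 27, [204.1, 167.4]) [[390. 269.]]
blue ([219, 167, 33, 12], 41, [234.9, 172.2]) [[476. 180.]]
side cam [  116. -1067.   720.]
red ([255, 202, 6, 10], 32, [257.4, 206.4]) [[446. -56.]]
red ([318, 295, 17, 9], 109, [326.2, 299.0]) [[ 485. -477.]]
blue ([272, 126, 21, 8], 39, [282.1, 130.3]) [[738. 503.]]
blue ([212, 147, 60, 30], 820, [239.9, 162.1]) [[473. 254.]]
orange ([459, 194, 14, 14], 61, [466.3, 201.3]) [[1120. -215.]]
orange ([244, 223, 78, 53], 2049, [279.8, 249.5]) [[ 442. -276.]]
orange ([426, 259, 26, 16], 117, [438.7, 266.7]) [[ 819. -457.]]
wrist cam [650.  64. 373.]
red ([106, 196, 12, 25], 86, [114.3, 206.6]) [[450. -56.]]
blue ([91, 13, 104, 18], 123, [143.6, 24.0]) [[514. 179.]]
orange ([78, 263, 28, 5], 41, [91.5, 264.9]) [[ 400. -151.]]
orange ([170, 275, 20, 5], 26, [179.4, 276.7]) [[ 536. -169.]]
scene m1 [[454. -21.]]
scene m2 [[ 238. -259.]]
scene m3 [[ 526. -477.]]
scene bearing [[568.  -3.]]
scene bolt [[691. -12.]]
scene bar [[ 669. -183.]]
scene spacer [[658. 174.]]
scene bin [[ 670. -380.]]
scene tape [[646. 400.]]
side m1 [[451. -24.]]
side m3 [[ 525. -485.]]
side bearing [[568. -12.]]
side bolt [[689. -13.]]
side bar [[ 667. -191.]]
side spacer [[655. 163.]]
side bin [[ 662. -389.]]
side tape [[648. 397.]]
wrist bearing [[570.  -5.]]
wrist bolt [[692. -12.]]
wrist bar [[ 664. -174.]]
wrist spacer [[658. 173.]]
wrist m1 [[453. -14.]]
```

```bash
python3 -m inch '[1,-22,0,-17,0,0,0, 1,-22,0,-17,0,0,0, 1,-22,0,-17,0,0,0, 1,-22,0,-17,0,0,0, 1,-22,0,-17,0,0,0, 1,-22,0,-17,0,0,0, 1,-22,0,-17,0,0,0, 1,-22,0,-17,0,0,0, 1,-22,0,-17,0,0,0]'
python3 - <<'E'
from h import *
d=grab("wrist","w1"); np.save("/dev/shm/d.npy",d,allow_pickle=True)
E
```

```text
clock: 1.35
eef_pos: [481.1, 218.7, 209.1]
tool_rot: [-1.57, -0.001, -1.573]
force: [0.4, -0.6, 0.7]
width: 85.4
```

View pics/w1.png

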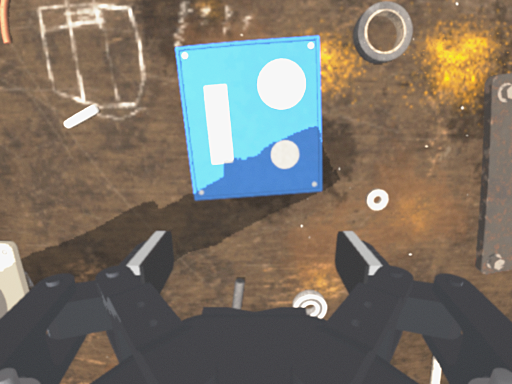

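The wrist view shows the whole blue tray: bolt silhouette at about (218,123), bearing disc (281,84), spacer disc (285,154). The tape roll is at (385,32) and the spacer ring at (377,200).

```bash
cat > blue.py <<'E'
from h import *
def sil(d,hl,hh,smin=110):
    H=hsv(d); tray=((H[...,0]>=hl)&(H[...,0]<=hh)&(H[...,1]>smin)&(H[...,2]>80)).astype(np.uint8)
    tray=cv2.morphologyEx(tray,cv2.MORPH_OPEN,np.ones((3,3)))
    cs,_=cv2.findContours(tray,cv2.RETR_EXTERNAL,cv2.CHAIN_APPROX_NONE); c=max(cs,key=cv2.contourArea)
    print("tray rect px",cv2.minAreaRect(c),cv2.contourArea(c))
    full=np.zeros_like(tray);cv2.drawContours(full,[c],-1,1,-1)
    pale=(full>0)&(tray==0)
    out=[]
    for b,a,cc,m in comps(pale,150):
        k=max(cv2.findContours(m.astype(np.uint8),cv2.RETR_EXTERNAL,cv2.CHAIN_APPROX_NONE)[0],key=cv2.contourArea)
        w=cast(d,k[:,0],6).astype(np.float32)
        M=cv2.moments(w.reshape(-1,1,2)); ctr=np.array([M["m10"],M["m01"]])/M["m00"]
        r=cv2.minAreaRect(w); print(b,a,"ctr",ctr.round(1),"rect",np.round(r[0],1),np.round(r[1],1),round(r[2],1)); out.append((ctr,r))
    box=cv2.minAreaRect(cast(d,c[:,0],9).astype(np.float32)); print("tray world",box)
    return out
E
python3 - <<'E'
from blue import *
d=np.load("/dev/shm/d.npy",allow_pickle=True).item()
sil(d,95,115)
print("spacer",cast(d,[(377,200)],8),"tape",cast(d,[(385,32)],19))
E
```

```text
tray rect px ((251.62945556640625, 117.81217956542969), (156.45852661132812, 144.06153869628906), 85.91438293457031) 21123.0
[181, 46, 125, 149] 11132 ctr [459.3 291.6] rect [473.7 278.7] [154.7 186.3] 4.3
tray world ((480.0072937011719, 278.08917236328125), (179.9286651611328, 199.79998779296875), 4.162578105926514)
spacer [[656.63671876 171.353049  ]] tape [[640.33083279 386.16698952]]
```

```bash
python3 - <<'E'
from h import *
d=np.load("/dev/shm/d.npy",allow_pickle=True).item()
H=hsv(d)
for p in((281,84),(285,154),(218,123),(240,80),(260,180)): print(H[p[1],p[0]])
m=(H[...,1]<60)&(H[...,2]>120); m[:45]=0;m[195:]=0;m[:,:190]=0;m[:,320:]=0
for b,a,cc,mm in comps(m,200):
    k=max(cv2.findContours(mm.astype(np.uint8),cv2.RETR_EXTERNAL,cv2.CHAIN_APPROX_NONE)[0],key=cv2.contourArea)
    r=cv2.minAreaRect(cast(d,k[:,0],6).astype(np.float32)); print(b,a,r)
a=np.radians(4.16);Rm=np.array([[np.cos(a),-np.sin(a)],[np.sin(a),np.cos(a)]])
for n,p in dict(bolt=(-45,0),bearing=(40,45),spacer=(40,-45)).items(): print(n,Rm@p+[480,278.1])
E
python3 -m inch '[1,50,0,-2,0,0,0, 1,50,0,-2,0,0,0, 1,50,0,-2,0,0,0, 1,50,0,-2,0,0,0, 1,50,0,-2,0,0,0, 1,50,0,-2,0,0,0, 1,50,0,-2,0,0,0, 1,50,0,-2,0,0,0, 1,50,0,-2,0,0,0, 1,50,0,-2,0,0,0, 1,50,0,-2,0,0,0, 1,50,0,-2,0,0,0]'
python3 - <<'E'
from blue import *
d=grab("wrist","w2"); np.save("/dev/shm/d2.npy",d,allow_pickle=True)
sil(d,12,30)
E
```

```text
[  0   0 247]
[ 23  13 241]
[  0   0 247]
[ 94 121 247]
[107 157 211]
[257, 58, 49, 52] 1988 ((516.7854614257812, 325.9839782714844), (61.585052490234375, 62.156524658203125), 0.07919709384441376)
[203, 84, 31, 81] 1895 ((435.2099914550781, 274.7520751953125), (31.583953857421875, 103.36051177978516), 4.057726860046387)
[271, 140, 28, 29] 654 ((523.2398071289062, 236.00144958496094), (36.69358825683594, 37.97260665893555), 0.7175253629684448)
bolt [435.11855862 274.83561349]
bearing [516.63022805 325.88311828]
spacer [523.15900108 236.12023552]
clock: 2.6
eef_pos: [458.7, -282.6, 208.7]
tool_rot: [-1.571, -0.0, -1.577]
force: [0.4, 0.8, -0.4]
width: 85.4
tray rect px ((244.6904296875, 146.95057678222656), (142.548828125, 150.66043090820312), 7.926926136016846) 19838.0
[201, 96, 27, 99] 1845 ctr [ 404.4 -253.8] rect [ 404.2 -254.4] [130.3  26.2] 82.4
[249, 102, 49, 101] 3579 ctr [ 483.5 -265.3] rect [ 483.4 -265.3] [131.1  50.3] 82.5
tray world ((448.80169677734375, -260.2784118652344), (200.5928192138672, 180.1725311279297), 82.40653991699219)
```

View pics/w2.png

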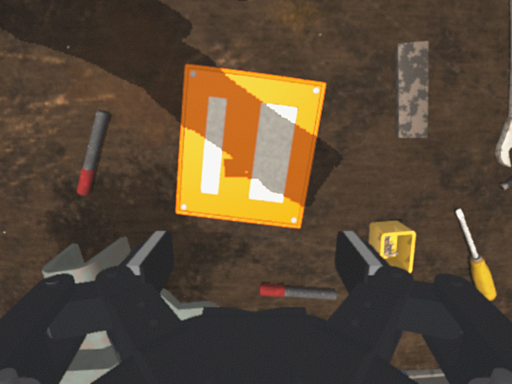

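Blue tray silhouettes measured directly agree with the tray pose to within 0.2 mm. The orange tray sits at (449,-260) with a yaw of about -7.6°. The wrist view shows its silhouettes at (214,145) and (273,152), with the flat bar at (413,90). The vise top is at the lower left, so I'll triangulate it and measure the parts.

```bash
python3 - <<'E'
from h import *
d=np.load("/dev/shm/d2.npy",allow_pickle=True).item()
b=cast(d,[(398,42),(427,41),(429,137),(399,138)],10).astype(np.float32); print("bar",cv2.minAreaRect(b))
a=np.radians(-7.6);Rm=np.array([[np.cos(a),-np.sin(a)],[np.sin(a),np.cos(a)]])
for n,p in dict(marker=(-45,0),bar=(35,0)).items(): print(n,Rm@p+[448.8,-260.3])
s=grab("scene","s1");t=grab("side","t1")
def tri(p,q):
    A=[];B=[]
    L=[]
    for D,x in((s,p),(t,q)):
        a0=np.r_[cast(D,[x],0)[0],0];a1=np.r_[cast(D,[x],300)[0],300];L.append((a0,(a1-a0)/np.linalg.norm(a1-a0)))
    M=sum(np.eye(3)-np.outer(v,v) for _,v in L);r=sum((np.eye(3)-np.outer(v,v))@o for o,v in L);return np.linalg.solve(M,r).round()
print("vise corner",tri((242,270),(203,262)),tri((268,264),(228,257)),tri((350,316),(303,325)))
E
```

```text
bar ((667.5949096679688, -182.90164184570312), (41.92901611328125, 122.8507080078125), 6.638425827026367)
marker [ 404.19530069 -254.34846244]
bar [ 483.49254391 -264.92897366]
vise corner [ 216. -374.  107.] [ 265. -410.  137.] [ 375. -583.   73.]
```

View pics/s1.png

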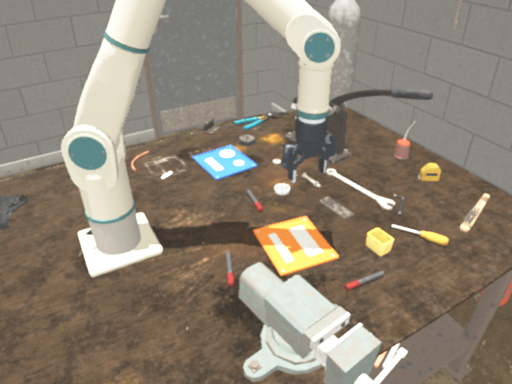

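View pics/t1.png

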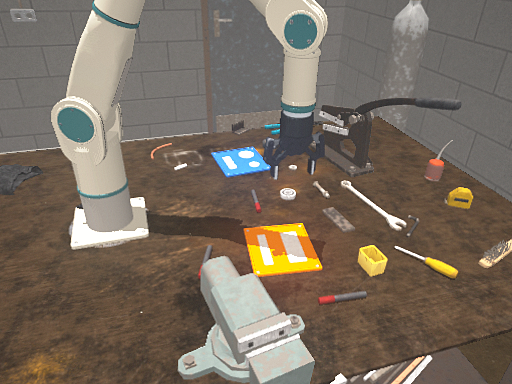

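Flat bar measures 42x123 mm, which is right. The vise corner is at about (265,-400,137), clear of the marker slot. Now hover over the bearing.

```bash
python3 -m inch '[0.85,-27.8,8.9,11,0,0,0, 0.85,-27.8,8.9,11,0,0,0, 0.85,-27.8,8.9,11,0,0,0, 0.85,-27.8,8.9,11,0,0,0, 0.85,-27.8,8.9,11,0,0,0, 0.85,-27.8,8.9,11,0,0,0, 0.85,-27.8,8.9,11,0,0,0, 0.85,-27.8,8.9,11,0,0,0, 0.85,-27.8,8.9,11,0,0,0]'
python3 - <<'E'
from h import *
d=grab("wrist","w3"); np.save("/dev/shm/d3.npy",d,allow_pickle=True)
E
```

```text
clock: 3.65
eef_pos: [569.4, -2.7, 120.3]
tool_rot: [-1.571, -0.001, -1.57]
force: [-0.8, -0.0, -0.4]
width: 72.7
```

View pics/w3.png

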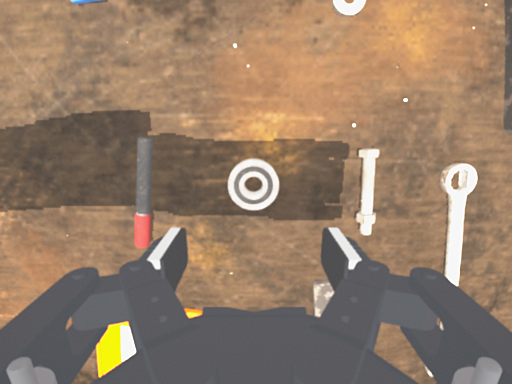

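The bearing is at (253,184), the bolt at (368,191), the marker at (144,192), all unobstructed.

```bash
python3 - <<'E'
from h import *
d=np.load("/dev/shm/d3.npy",allow_pickle=True).item();H=hsv(d)
m=(H[...,2]>150)&(H[...,1]<60);m[250:]=0
for b,a,cc,mm in comps(m,100):
    k=np.vstack([c for c in cv2.findContours(mm.astype(np.uint8),cv2.RETR_EXTERNAL,cv2.CHAIN_APPROX_NONE)[0]])
    r=cv2.minAreaRect(cast(d,k[:,0],15).astype(np.float32)); print(b,a,r)
    if b[0]<254<b[0]+b[2]: go(r[0][0],r[0][1])
E
```

```text
[333, 0, 33, 16] 397 ((655.0311279296875, 159.98300170898438), (29.10919952392578, 12.607253074645996), 1.8543013334274292)
[356, 148, 23, 87] 1168 ((686.63330078125, -12.512310028076172), (20.743432998657227, 93.56674194335938), 3.9372289180755615)
[227, 159, 53, 52] 1069 ((568.8226928710938, -4.305744171142578), (53.49180603027344, 52.97696304321289), 89.98160552978516)
shift cm [ 0.05  0.   -0.07] turn_y 0 jaw now -0.1 q7 0.03 q [-0.1   0.63  0.08  1.83 -0.08  0.68  0.03]
[441, 164, 37, 86] 1713 ((787.44677734375, -30.54513931274414), (41.285484313964844, 98.39507293701172), 2.6810336112976074)
[238, 170, 31, 31] 549 ((568.7994384765625, -4.401174545288086), (31.471904754638672, 30.672338485717773), 89.97872161865234)
shift cm [ 0.06  0.   -0.07] turn_y 0 jaw now -0.1 q7 0.03 q [-0.1   0.63  0.08  1.83 -0.08  0.68  0.03]
[154, 227, 27, 23] 269 ((476.04266357421875, -64.41035461425781), (39.047119140625, 10.850458145141602), 51.71173858642578)
[328, 227, 27, 23] 273 ((663.4618530273438, -64.2469482421875), (10.856534957885742, 39.78005599975586), 38.2827033996582)
```

```bash
python3 -m inch '[0.85,0.1,4,0,0,0,0, 0.85,0.1,8,0,0,0,0, 0.85,0.1,10.5,0,0,0,0, 0.85,0.1,11.3,0,0,0,0, 0.85,0.1,11.7,0,0,0,0, 0.85,0.1,11.7,0,0,0,0, 0.85,0.1,11.7,0,0,0,0]'
```

```text
clock: 4.4
eef_pos: [571.2, -3.4, 4.5]
tool_rot: [-1.568, -0.0, -1.571]
force: [0.1, -0.8, 0.3]
width: 72.6
```

```bash
python3 -m inch '[0.85,0,0.15,0,0,0,0, 0.4,0,0.15,0,0,0,0, 0.4,0,0.15,0,0,0,0, 0.4,0,0.15,0,0,0,0, 0.4,0,0.15,0,0,0,0, 0.4,0,0.15,0,0,0,0]'
python3 - <<'E'
from h import *
s=ctrl.read_state();print(s["width"],s["eef_pos"],s["force"])
E
```

```text
clock: 5.0
eef_pos: [570.0, -2.9, 1.5]
tool_rot: [-1.571, 0.0, -1.571]
force: [0.1, -1.0, -0.6]
width: 34.4
34.39936638656373 [570.00632821  -2.92023251   1.50686424] [ 0.09246513 -0.97379413 -0.63263368]
```

Width reads 34 mm, so the fingers did not stop on the bearing. Looking.

```bash
python3 - <<'E'
from h import *
grab("wrist","w4")
d=grab("side");c=d["img"][150:240,240:360,::-1];cv2.imwrite("pics/t4.png",cv2.resize(c,None,fx=5,fy=5,interpolation=2))
E
```

```text
(no output)
```

View pics/w4.png

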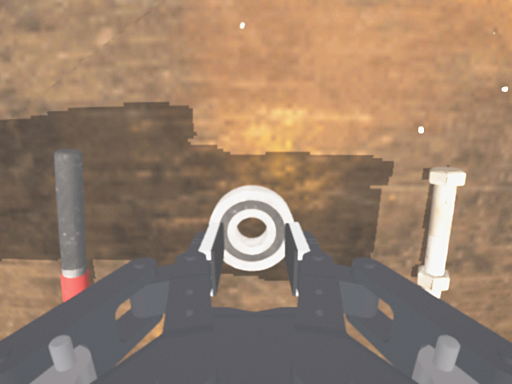

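View pics/t4.png

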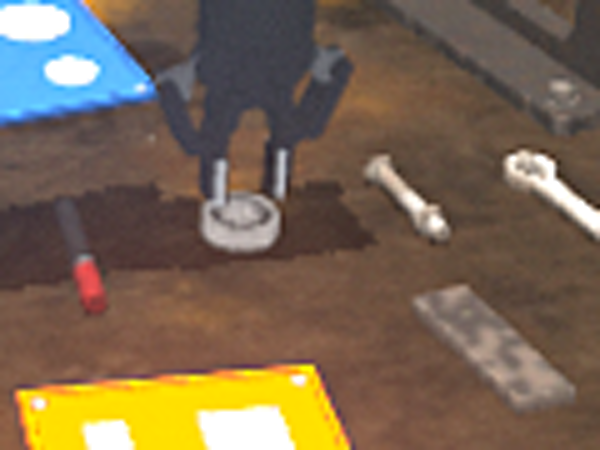

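```bash
python3 - <<'E'
from h import *
im=cv2.imread("pics/w4.png")[160:320,150:350];cv2.imwrite("pics/w4z.png",cv2.resize(im,None,fx=3.6,fy=3.6,interpolation=2))
d=grab("wrist");print((-np.array(d["R"]).T@d["t"]).round(1))
print(proj(d,[[570-17,-3,2],[570+17,-3,2],[570-17,-3,20],[570+17,-3,20],[570+17,8,20],[570+17,-14,20],[569,-4,15]]).round())
print([ctrl.read_state()[k] for k in("width","force","eef_pos")])
E
```

```text
[570.   61.4 166. ]
[[227. 222.]
 [280. 222.]
 [224. 233.]
 [283. 233.]
 [283. 215.]
 [282. 250.]
 [252. 232.]]
[34.26435086382062, array([ 0.6448945 , -0.41487532, -0.06677989]), array([570.00159493,  -2.97088556,   1.48114729])]
```

View pics/w4z.png

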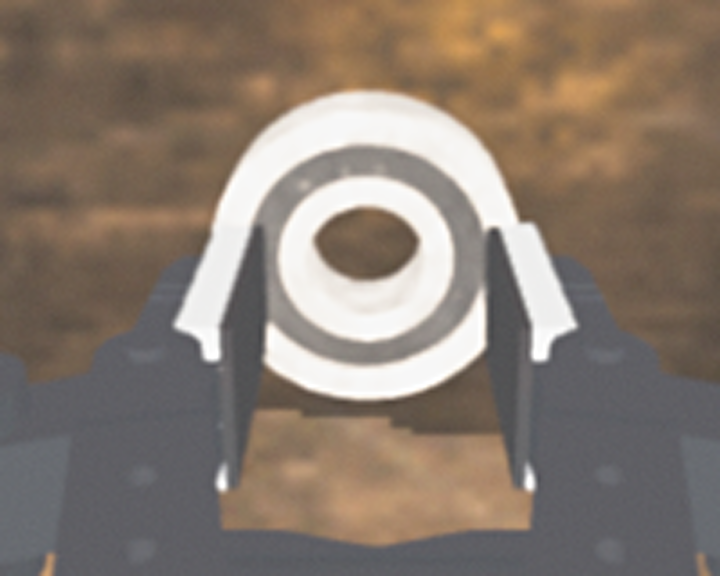

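```bash
python3 - <<'E'
from h import *
t=grab("side");s=grab("scene")
for z in (0,15,25,35):
    print(z,proj(t,[[553,-3,z],[587,-3,z],[553,-14,z],[587,-14,z]]).round(1).tolist(),"scene",proj(s,[[553,-3,z],[587,-3,z]]).round(1).tolist())
c=s["img"][140:220,230:340,::-1];cv2.imwrite("pics/s5.png",cv2.resize(c,None,fx=7,fy=7,interpolation=2))
c=t["img"][150:220,250:350,::-1];cv2.imwrite("pics/t5.png",cv2.resize(c,None,fx=8,fy=8,interpolation=2))
E
```

```text
0 [[282.8, 195.2], [292.2, 193.8], [284.0, 196.9], [293.4, 195.4]] scene [[278.3, 192.2], [286.4, 189.5]]
15 [[283.1, 191.4], [292.5, 190.0], [284.2, 193.1], [293.7, 191.7]] scene [[278.4, 188.6], [286.6, 185.9]]
25 [[283.2, 188.9], [292.7, 187.5], [284.4, 190.6], [293.9, 189.1]] scene [[278.5, 186.2], [286.7, 183.5]]
35 [[283.4, 186.4], [292.9, 184.9], [284.6, 188.0], [294.1, 186.6]] scene [[278.5, 183.8], [286.8, 181.1]]
```

View pics/s5.png

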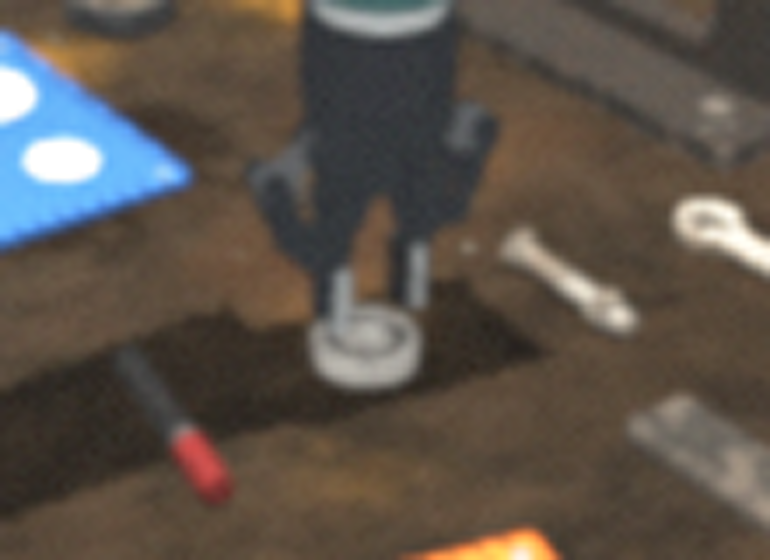

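View pics/t5.png

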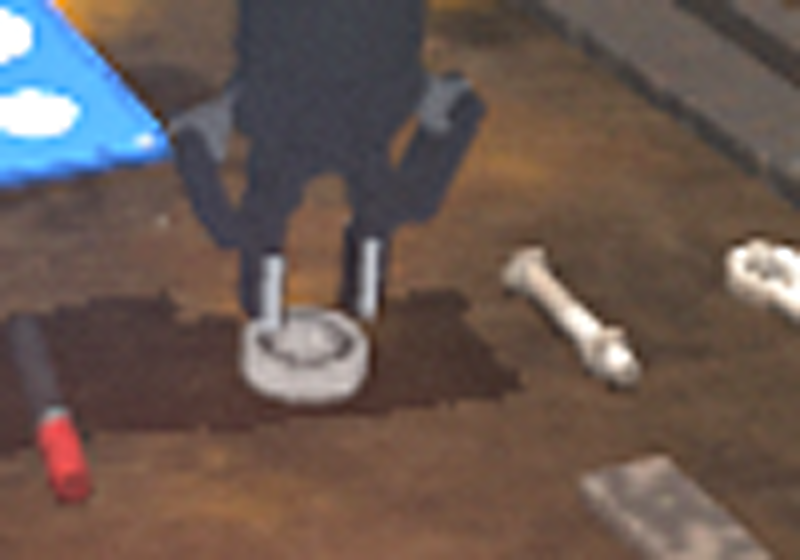

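The side and wrist views agree that the fingertips stand about 20 mm above the bench though the TCP reads 1.5 mm. So the tips end well short of the stated TCP. I'll open and go lower in small, force-checked steps.

```bash
python3 -m inch '[0.85,0,0,0,0,0,0, 0.85,0,0,0,0,0,0, 0.85,0,0,0,0,0,0, 0.85,0,0,0,0,0,0, 0.85,0,0.5,0,0,0,0, 0.85,0,1,0,0,0,0, 0.85,0,1,0,0,0,0]'
python3 - <<'E'
from h import *
d=grab("wrist");im=d["img"][160:320,130:370,::-1];cv2.imwrite("pics/w6.png",cv2.resize(im,None,fx=3,fy=3,interpolation=2))
t=grab("side");c=t["img"][150:220,250:350,::-1];cv2.imwrite("pics/t6.png",cv2.resize(c,None,fx=8,fy=8,interpolation=2))
E
```

```text
clock: 5.95
eef_pos: [569.3, -3.0, -9.4]
tool_rot: [-1.572, 0.0, -1.571]
force: [-0.3, -0.1, -0.3]
width: 72.6
```

View pics/w6.png

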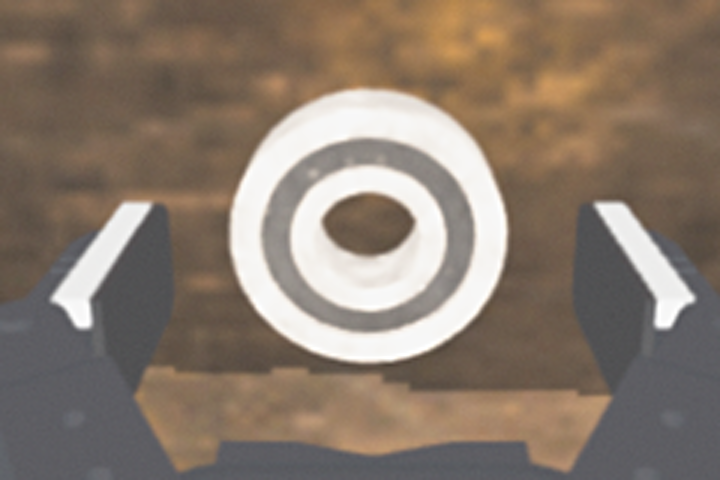

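View pics/t6.png

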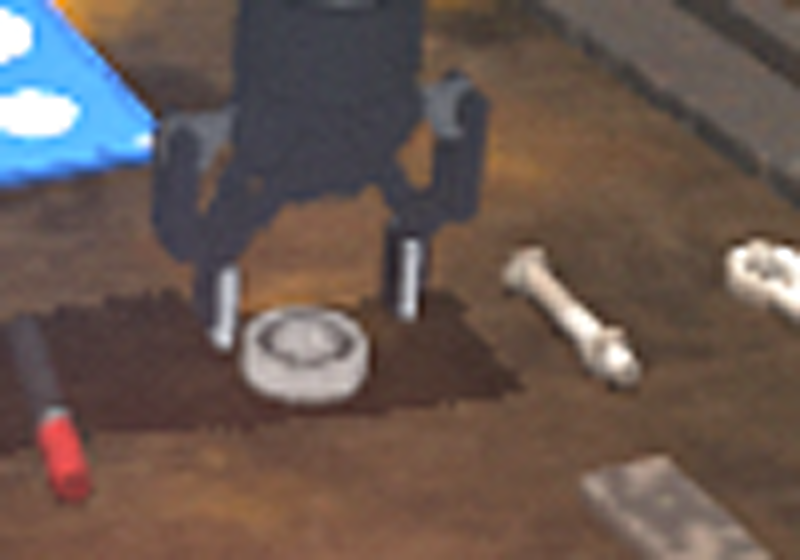

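```bash
python3 - <<'E'
from h import *
t=grab("side")
for z in (5,10,15,20,25):
    print(z,proj(t,[[532,-14,z],[606,-14,z]]).round(1).tolist())
E
```

```text
5 [[278.2, 196.5], [298.7, 193.4]]
10 [[278.3, 195.3], [298.8, 192.1]]
15 [[278.3, 194.0], [298.9, 190.9]]
20 [[278.4, 192.7], [299.0, 189.6]]
25 [[278.5, 191.5], [299.1, 188.3]]
```

Tips are now at about 17–20 mm. Descend another 12 mm, stepping.

```bash
python3 -m inch '[0.85,0,0.4,0,0,0,0, 0.85,0,0.8,0,0,0,0, 0.85,0,0.8,0,0,0,0]'; python3 -m inch '[0.85,0,0.2,0,0,0,0, 0.85,0,0.4,0,0,0,0, 0.85,0,0.4,0,0,0,0]'
```

```text
clock: 6.4
eef_pos: [569.5, -2.9, -17.1]
tool_rot: [-1.572, 0.0, -1.571]
force: [-0.1, 0.5, 0.4]
width: 72.5
clock: 6.7
eef_pos: [569.8, -3.0, -20.8]
tool_rot: [-1.571, 0.0, -1.571]
force: [-0.4, -0.5, 0.7]
width: 72.5
```

```bash
python3 -m inch '[0.4,0.1,0,0,0,0,0, 0.4,0.1,0,0,0,0,0, 0.4,0.1,0,0,0,0,0, 0.4,0.1,0,0,0,0,0, 0.4,0.1,0,0,0,0,0]'
```

```text
clock: 7.2
eef_pos: [570.0, -4.2, -19.9]
tool_rot: [-1.571, -0.0, -1.571]
force: [-1.7, 0.2, 5.4]
width: 49.5
```

```bash
python3 -m inch '[0.4,0,-1,0,0,0,0, 0.4,0,-5,0,0,0,0, 0.4,0,-10,0,0,0,0, 0.4,0,-14,0,0,0,0, 0.4,0,-14,0,0,0,0]'
python3 - <<'E'
from h import *
d=grab("wrist","w7")
E
```

```text
clock: 7.7
eef_pos: [574.4, -4.1, 125.6]
tool_rot: [-1.559, 0.0, -1.571]
force: [1.5, 0.4, -2.3]
width: 49.4
```

View pics/w7.png

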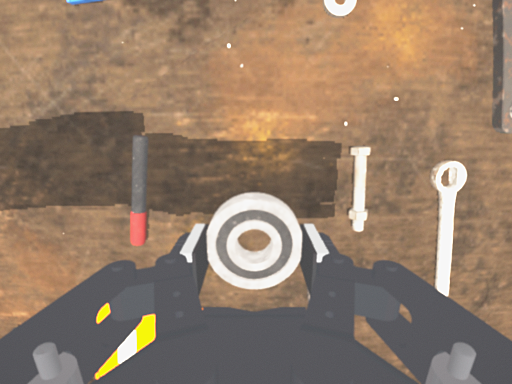

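Bearing is held level between the pads at (254,241). Its underside is about 20.5 mm above the TCP reading, so I'll place with TCP near -14. Now to the blue tray.

```bash
python3 -m inch '[0.4,-33,2,-5.5,0,0,0, 0.4,-33,2,-5.5,0,0,0, 0.4,-33,2,-5.5,0,0,0, 0.4,-33,2,-5.5,0,0,0, 0.4,-33,2,-5.5,0,0,0, 0.4,-33,2,-5.5,0,0,0, 0.4,-33,2,-5.5,0,0,0, 0.4,-33,2,-5.5,0,0,0, 0.4,-33,2,-5.5,0,0,0, 0.4,-33,2,-5.5,0,0,0]'
python3 - <<'E'
from h import *
go(516.6,326,-14)
grab("wrist","w8")
go(516.6,326,-14)
E
```

```text
clock: 8.75
eef_pos: [514.9, 323.8, 98.6]
tool_rot: [-1.572, -0.002, -1.573]
force: [0.5, -0.8, -1.5]
width: 49.2
shift cm [-0.25 11.26  0.19] turn_y 0 jaw now -0.1 q7 -0.49 q [-0.69  0.71  0.13  1.74 -0.13  0.71 -0.49]
shift cm [-0.26 11.29  0.14] turn_y 0 jaw now -0.1 q7 -0.49 q [-0.69  0.71  0.13  1.74 -0.13  0.71 -0.49]
```

View pics/w8.png

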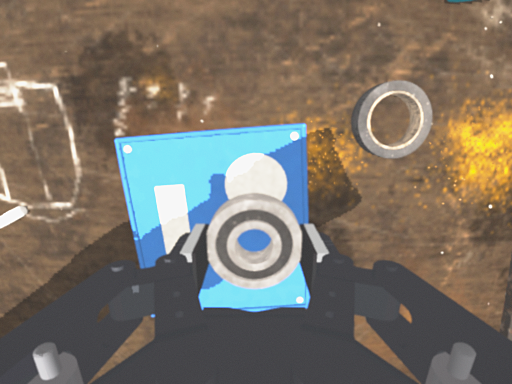

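Held bearing is over the tray with the disc silhouette at (256,183), and the geometry is consistent. Lower it.

```bash
python3 -m inch '[0.4,-0.25,4,0.15,0,0,0, 0.4,-0.25,8,0.15,0,0,0, 0.4,-0.25,10.2,0.15,0,0,0, 0.4,-0.25,10.8,0.15,0,0,0, 0.4,-0.25,10.8,0.15,0,0,0]'
python3 - <<'E'
from h import *
go(516.6,326,-14)
E
```

```text
clock: 9.3
eef_pos: [516.7, 326.9, -9.0]
tool_rot: [-1.572, -0.001, -1.573]
force: [-0.5, 0.4, -1.7]
width: 48.9
shift cm [ 0.09  0.5  -0.01] turn_y 0 jaw now -0.1 q7 -0.47 q [-0.67  0.87  0.1   1.77 -0.15  0.51 -0.47]
```

```bash
python3 -m inch '[0.4,0.1,0.2,0,0,0,0, 0.4,0.1,0.4,0,0,0,0, 0.4,0.1,0.5,0,0,0,0, 0.4,0.1,0.5,0,0,0,0]'
```

```text
clock: 9.7
eef_pos: [516.8, 327.8, -12.9]
tool_rot: [-1.57, 0.001, -1.571]
force: [-0.7, -0.3, -1.4]
width: 49.1
```

```bash
python3 -m inch '[0.4,0.1,0.1,0,0,0,0, 0.4,0.1,0.15,0,0,0,0, 0.4,0.1,0.15,0,0,0,0]'
```

```text
clock: 10.0
eef_pos: [516.8, 327.2, -13.8]
tool_rot: [-1.57, 0.001, -1.571]
force: [-0.9, 0.4, 5.0]
width: 48.9
```

Contact felt (5 N). Release and lift.

```bash
python3 -m inch '[0.7,0,0,0,0,0,0, 0.8,0,0,0,0,0,0, 0.8,0,0,0,0,0,0, 0.8,0,0,0,0,0,0, 0.8,0,-4,0,0,0,0, 0.8,4,-10,0,0,0,0, 0.8,4,-10,0,0,0,0, 0.8,4,-10,0,0,0,0]'
python3 - <<'E'
from blue import *
d=grab("wrist","w9");H=hsv(d)
m=(H[...,1]<60)&(H[...,2]>120)
for b,a,cc,mm in comps(m,200):
    k=max(cv2.findContours(mm.astype(np.uint8),cv2.RETR_EXTERNAL,cv2.CHAIN_APPROX_NONE)[0],key=cv2.contourArea)
    for z in(6,21):
        r=cv2.minAreaRect(cast(d,k[:,0],z).astype(np.float32)); print(b,z,np.round(r[0],1),np.round(r[1],1))
E
```

```text
clock: 10.8
eef_pos: [519.1, 284.7, 88.1]
tool_rot: [-1.566, 0.001, -1.574]
force: [0.3, 0.6, -0.3]
width: 68.2
[102, 29, 19, 22] 6 [400.5 415.5] [16.6 14.8]
[102, 29, 19, 22] 21 [407.6 411.5] [15.6 13.9]
[360, 28, 80, 87] 6 [647.1 389.8] [71.3 71. ]
[360, 28, 80, 87] 21 [639.3 387.3] [67.  66.7]
[0, 36, 45, 34] 6 [321.3 416.6] [19.8 48.5]
[0, 36, 45, 34] 21 [333.3 412.4] [18.6 45.6]
[45, 74, 16, 53] 6 [340.7 368.2] [ 6.7 45.5]
[45, 74, 16, 53] 21 [351.5 367. ] [ 6.3 42.8]
[216, 110, 69, 69] 6 [516.6 326.1] [61.1 60.8]
[216, 110, 69, 69] 21 [516.7 327.5] [57.3 57.1]
[141, 145, 45, 123] 6 [435. 265.] [ 34.6 123. ]
[141, 145, 45, 123] 21 [440.1 270.1] [ 32.5 115.5]
[238, 219, 39, 37] 6 [522.7 236.1] [38.5 37.5]
[238, 219, 39, 37] 21 [522.5 242.9] [36.2 35.3]
[324, 226, 31, 42] 6 [606.2 226.6] [15.2 51.4]
[324, 226, 31, 42] 21 [600.8 234.1] [14.3 48.3]
[12, 365, 25, 19] 6 [226.2  44.8] [31.6 30.8]
[12, 365, 25, 19] 21 [244.   63.3] [29.7 28.9]
```

View pics/w9.png

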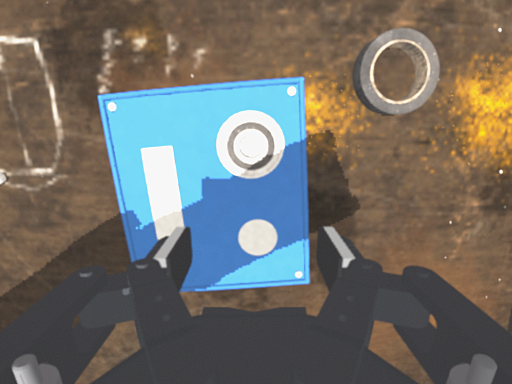

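```bash
python3 - <<'E'
from h import *
im=cv2.imread("pics/w9.png");g=cv2.cvtColor(im,cv2.COLOR_BGR2GRAY)
d=grab("wrist")
c=g[100:190,205:295]; m=(c<190)&(c>70)
hs=cv2.cvtColor(im,cv2.COLOR_BGR2HSV)[100:190,205:295]; m&=hs[...,1]<90
for b,a,cc,mm in comps(m,60):
    k=np.vstack(cv2.findContours(mm.astype(np.uint8),cv2.RETR_EXTERNAL,cv2.CHAIN_APPROX_NONE)[0])[:,0]+[205,100]
    r=cv2.minAreaRect(cast(d,k,21).astype(np.float32)); print(b,a,np.round(r[0],1),np.round(r[1],1))
cv2.imwrite("pics/w9z.png",cv2.resize(im[100:190,205:295],None,fx=6,fy=6,interpolation=2))
E
```

```text
[23, 23, 46, 48] 746 [515.4 327.3] [39.2 37.9]
```

View pics/w9z.png

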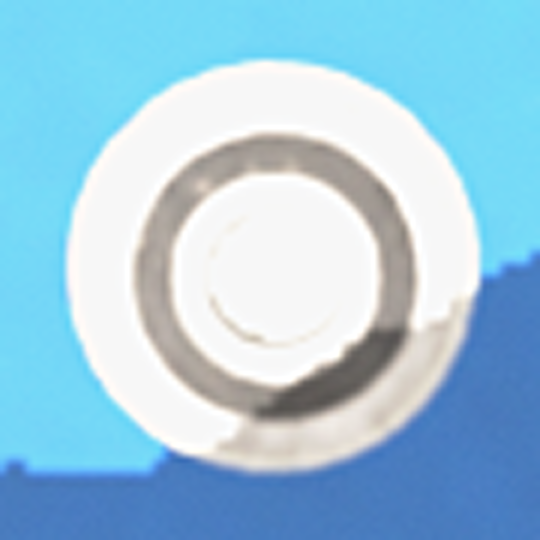

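Bearing sits concentric on its disc, within about 1.5 mm by the seal-ring centre. Next, the spacer.

```bash
python3 -m inch '[0.55,11.4,0,13.8,0,0,0, 0.55,11.4,0,13.8,0,0,0, 0.55,11.4,0,13.8,0,0,0, 0.55,11.4,0,13.8,0,0,0, 0.55,11.4,0,13.8,0,0,0, 0.55,11.4,0,13.8,0,0,0, 0.55,11.4,0,13.8,0,0,0]'
python3 - <<'E'
from h import *
d=grab("wrist","w10");H=hsv(d)
m=(H[...,1]<70)&(H[...,2]>130)
for b,a,cc,mm in comps(m,200):
    if abs(b[0]+b[2]/2-254)>40: continue
    k=max(cv2.findContours(mm.astype(np.uint8),cv2.RETR_EXTERNAL,cv2.CHAIN_APPROX_NONE)[0],key=cv2.contourArea)
    r=cv2.minAreaRect(cast(d,k[:,0],8).astype(np.float32)); print(b,np.round(r[0],1),np.round(r[1],1)); go(r[0][0],r[0][1],-10)
E
```

```text
clock: 11.6
eef_pos: [652.5, 175.0, 83.6]
tool_rot: [-1.574, 0.001, -1.568]
force: [-1.3, 0.8, -0.1]
width: 47.1
[242, 177, 34, 34] [656.8 172.6] [30.3 30.5]
shift cm [0.26 9.4  0.43] turn_y 0 jaw now 0.2 q7 -0.22 q [-0.36  0.81  0.1   1.54 -0.1   0.8  -0.22]
```

View pics/w10.png

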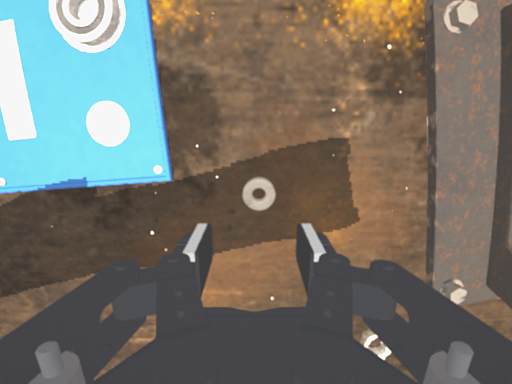

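Spacer is at (259,193), measuring 30 mm across. Descend.

```bash
python3 -m inch '[0.55,0.25,4,0.4,0,0,0, 0.55,0.25,8,0.4,0,0,0, 0.55,0.25,9.4,0.4,0,0,0, 0.55,0.25,9.8,0.4,0,0,0, 0.55,0.25,9.9,0.4,0,0,0, 0.55,0.25,9.9,0.4,0,0,0]'
python3 - <<'E'
from h import *
go(656.8,172.6,-17)
d=grab("wrist");cv2.imwrite("pics/w11.png",cv2.resize(d["img"][150:300,160:350,::-1],None,fx=4,fy=4,interpolation=2))
E
```

```text
clock: 12.25
eef_pos: [659.8, 170.8, -12.2]
tool_rot: [-1.568, 0.001, -1.57]
force: [-0.0, 0.4, 0.1]
width: 46.9
shift cm [-0.18  0.48 -0.31] turn_y 0 jaw now 0.0 q7 -0.2 q [-0.34  0.94  0.08  1.56 -0.11  0.64 -0.2 ]
```

View pics/w11.png

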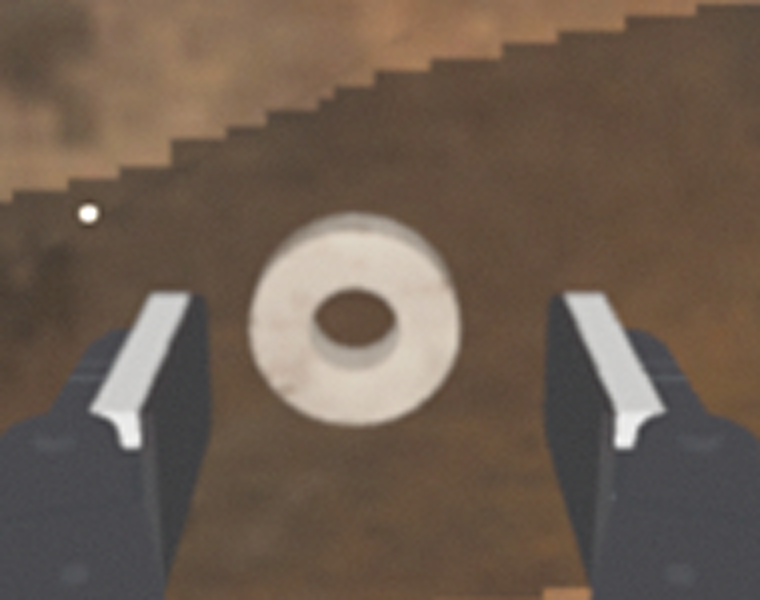

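```bash
python3 -m inch '[0.55,-0.15,0.1,-0.3,0,0,0, 0.55,-0.15,0.3,-0.3,0,0,0, 0.55,-0.15,0.4,-0.3,0,0,0, 0.55,-0.15,0.4,-0.3,0,0,0]'
python3 -m inch '[0.2,0,0,0,0,0,0, 0.2,0,0,0,0,0,0, 0.2,0,0,0,0,0,0, 0.2,0,0,0,0,0,0, 0.2,0,0,0,0,0,0]'
```

```text
clock: 12.7
eef_pos: [655.5, 171.5, -18.0]
tool_rot: [-1.571, -0.0, -1.571]
force: [-0.1, 0.2, 0.4]
width: 46.8
clock: 13.2
eef_pos: [655.8, 171.5, -17.5]
tool_rot: [-1.57, 0.0, -1.571]
force: [-0.9, -0.5, 5.7]
width: 25.3
```

```bash
python3 -m inch '[0.2,0,-1,0,0,0,0, 0.2,0,-5,0,0,0,0, 0.2,0,-10,0,0,0,0, 0.2,0,-11,0,0,0,0, 0.2,0,-11,0,0,0,0, 0.2,0,-11,0,0,0,0]'
python3 - <<'E'
from h import *
d=grab("wrist");cv2.imwrite("pics/w12.png",cv2.resize(d["img"][150:300,160:350,::-1],None,fx=4,fy=4,interpolation=2))
E
```

```text
clock: 13.8
eef_pos: [654.6, 171.5, 91.2]
tool_rot: [-1.572, -0.0, -1.571]
force: [-0.1, 0.2, -1.0]
width: 25.5
```

View pics/w12.png

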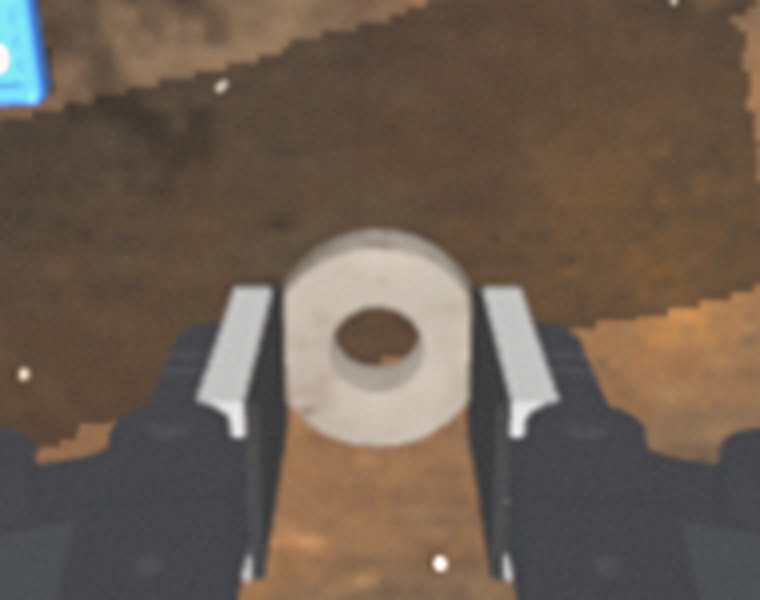

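```bash
python3 -m inch '[0.2,-6.4,2,-13.1,0,0,0, 0.2,-6.4,2,-13.1,0,0,0, 0.2,-6.4,2,-13.1,0,0,0, 0.2,-6.4,2,-13.1,0,0,0, 0.2,-6.4,4,-13.1,0,0,0, 0.2,-6.4,5,-13.1,0,0,0, 0.2,-6.4,5,-13.1,0,0,0, 0.2,-6.4,5,-13.1,0,0,0]'
python3 - <<'E'
from h import *
go(523.2,235,-11)
d=grab("wrist");cv2.imwrite("pics/w13.png",d["img"][:,:,::-1])
go(523.2,235,-11)
E
```

```text
clock: 14.65
eef_pos: [524.3, 234.9, 41.3]
tool_rot: [-1.572, -0.001, -1.572]
force: [-0.4, -0.1, -1.1]
width: 25.1
shift cm [-0.01  5.23 -0.11] turn_y 0 jaw now -0.0 q7 -0.35 q [-0.53  0.76  0.09  1.86 -0.13  0.53 -0.35]
shift cm [ 0.01  5.28 -0.16] turn_y 0 jaw now -0.0 q7 -0.35 q [-0.53  0.76  0.09  1.86 -0.13  0.53 -0.35]
```

View pics/w13.png

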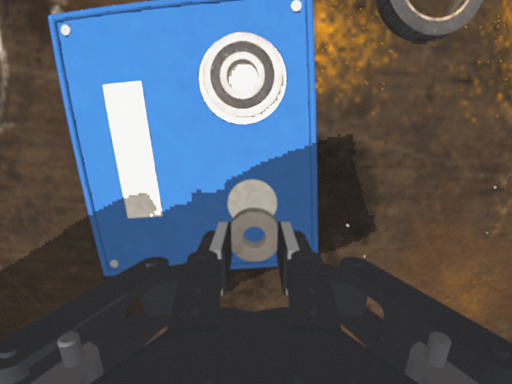

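Spacer held over its disc (251,202). The bearing looks well centred on its silhouette. Lower.

```bash
python3 -m inch '[0.2,0,3,-0.15,0,0,0, 0.2,0,4.5,-0.15,0,0,0, 0.2,0,4.9,-0.15,0,0,0, 0.2,0,5.1,-0.15,0,0,0, 0.2,0,5.1,-0.15,0,0,0]'
```

```text
clock: 15.2
eef_pos: [523.5, 235.6, -8.6]
tool_rot: [-1.57, 0.0, -1.571]
force: [0.0, 0.3, 0.3]
width: 25.2
```

```bash
python3 -m inch '[0.2,0,0.1,0,0,0,0, 0.2,0,0.2,0,0,0,0, 0.2,0,0.2,0,0,0,0]';python3 -m inch '[0.2,0,0.1,0,0,0,0, 0.2,0,0.1,0,0,0,0]'
```

```text
clock: 15.5
eef_pos: [523.2, 235.7, -10.7]
tool_rot: [-1.57, 0.0, -1.571]
force: [-0.4, -0.4, -0.3]
width: 25.4
clock: 15.7
eef_pos: [523.2, 235.7, -11.5]
tool_rot: [-1.57, 0.0, -1.571]
force: [-0.0, -0.0, 4.1]
width: 25.3
```

```bash
python3 -m inch '[0.4,0,0,0,0,0,0, 0.5,0,0,0,0,0,0, 0.5,0,0,0,0,0,0, 0.5,0,-4,0,0,0,0, 0.5,4,-8,0,0,0,0, 0.5,4,-10,0,0,0,0, 0.5,4,-10,0,0,0,0, 0.5,4,-10,0,0,0,0]'
python3 - <<'E'
from blue import *
d=grab("wrist","w14");g=d["img"];cv2.imwrite("pics/w14z.png",cv2.resize(g[120:240,190:310,::-1],None,fx=5,fy=5,interpolation=2))
print(proj(d,[[523.2,236.1,6],[523.2,236.1,14],[516.6,325.9,6],[516.6,325.9,21]]).round(1).tolist())
E
```

```text
clock: 16.5
eef_pos: [523.2, 195.9, 88.4]
tool_rot: [-1.57, 0.001, -1.571]
force: [-0.8, 0.6, -0.2]
width: 42.6
[[253.4, 146.2], [253.4, 147.1], [245.4, 37.9], [244.8, 32.5]]
```

View pics/w14z.png

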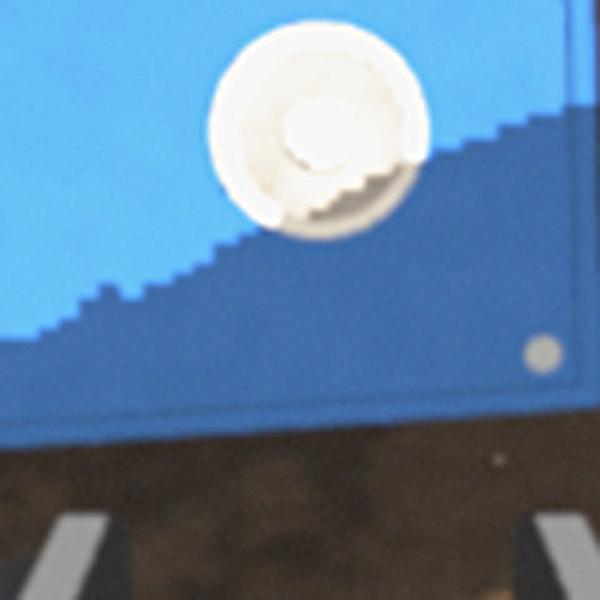

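Spacer is centred on its disc (bore at (254,146), disc centre (254,146)). Now the bolt.

```bash
python3 -m inch '[0.5,21,0,16.4,0,0,0, 0.5,21,0,16.4,0,0,0, 0.5,21,0,16.4,0,0,0, 0.5,21,0,16.4,0,0,0, 0.5,21,0,16.4,0,0,0, 0.5,21,0,16.4,0,0,0, 0.5,21,0,16.4,0,0,0, 0.5,21,0,16.4,0,0,0, 0.5,21,0,16.4,0,0,0, 0.5,21,0,16.4,0,0,0]'
python3 - <<'E'
from h import *
d=grab("wrist","w15");H=hsv(d)
cv2.imwrite("pics/w15z.png",cv2.resize(d["img"][120:270,160:350,::-1],None,fx=4,fy=4,interpolation=2))
m=(H[...,1]<70)&(H[...,2]>130)
for b,a,cc,mm in comps(m,200):
    if abs(b[0]+b[2]/2-254)>40: continue
    k=max(cv2.findContours(mm.astype(np.uint8),cv2.RETR_EXTERNAL,cv2.CHAIN_APPROX_NONE)[0],key=cv2.contourArea)
    r=cv2.minAreaRect(cast(d,k[:,0],12).astype(np.float32)); print(b,np.round(r[0],1),np.round(r[1],1),r[2]); go(r[0][0],r[0][1],-10)
E
```

```text
clock: 17.55
eef_pos: [686.2, -11.9, 87.7]
tool_rot: [-1.572, 0.001, -1.568]
force: [0.6, 0.1, 0.2]
width: 42.8
[243, 140, 28, 102] [689.6 -13.6] [21.3 95.5] 3.2114782333374023
shift cm [0.14 9.79 0.33] turn_y 0 jaw now 0.1 q7 0.03 q [-0.06  0.81  0.07  1.51 -0.07  0.82  0.03]
[209, 288, 41, 23] [ 660.7 -127.2] [41.7 26.8] 0.23943310976028442
shift cm [11.48  9.78 -2.59] turn_y 0 jaw now 0.1 q7 0.03 q [-0.06  0.81  0.07  1.51 -0.07  0.82  0.03]
```

View pics/w15z.png

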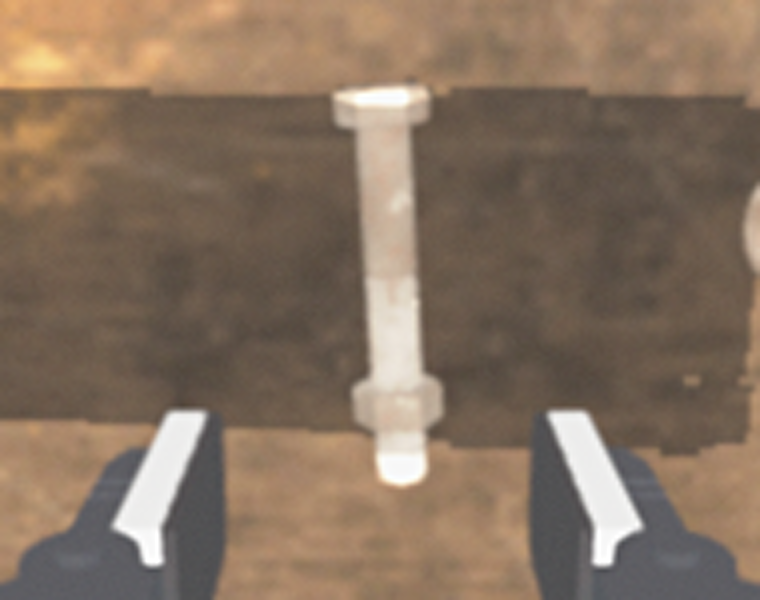

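Bolt lies with its head at px (255,147) and tail at (260,237), leaning slightly.

```bash
python3 - <<'E'
from h import *
d=grab("wrist")
for z in(9,): 
    p=cast(d,[(255.5,144.),(260.5,241)],9); v=p[0]-p[1]; print(p.round(1),np.linalg.norm(v).round(1),np.degrees(np.arctan2(v[1],v[0])),p.mean(0).round(1))
    q=cast(d,[(257.5,180),(259,208)],9);v=q[0]-q[1];print(q.round(1),np.degrees(np.arctan2(v[1],v[0])))
    go(689.3,-13.5,-10,3.2)
E
```

```text
[[688.   30.1]
 [693.2 -63.4]] 93.6 93.18370524269389 [690.6 -16.6]
[[689.9  -2.5]
 [691.5 -29.5]] 93.30469015981055
shift cm [0.07 9.81 0.27] turn_y -3.1 jaw now 0.1 q7 0.03 q [-0.06  0.81  0.07  1.51 -0.07  0.82  0.03]
```

```bash
python3 -m inch '[0.5,0.2,3,0.4,0,-3,0, 0.5,0.2,6,0.4,0,-3,0, 0.5,0.2,7,0.4,0,-3,0, 0.5,0.2,7,0.4,0,-3,0, 0.5,0.2,7,0.4,0,-3,0]'
python3 - <<'E'
from h import *
d=grab("wrist");go(690.5,-15,-14,3.2)
cv2.imwrite("pics/w16z.png",cv2.resize(d["img"][120:300,160:350,::-1],None,fx=3.3,fy=3.3,interpolation=2))
p=ctrl.read_state()["eef_pos"];print(p,proj(d,[[690.5,-15,9]]))
E
```

```text
clock: 18.15
eef_pos: [691.8, -16.2, 19.1]
tool_rot: [-1.569, -0.0, -1.518]
force: [-0.7, -0.7, 0.7]
width: 42.5
shift cm [-0.14  3.36 -0.18] turn_y -0.2 jaw now 3.0 q7 0.08 q [-0.04  0.91  0.05  1.52 -0.06  0.71  0.08]
[692.25061811 -16.33219035  19.60776891] [[251.80746928 214.39538885]]
```

View pics/w16z.png

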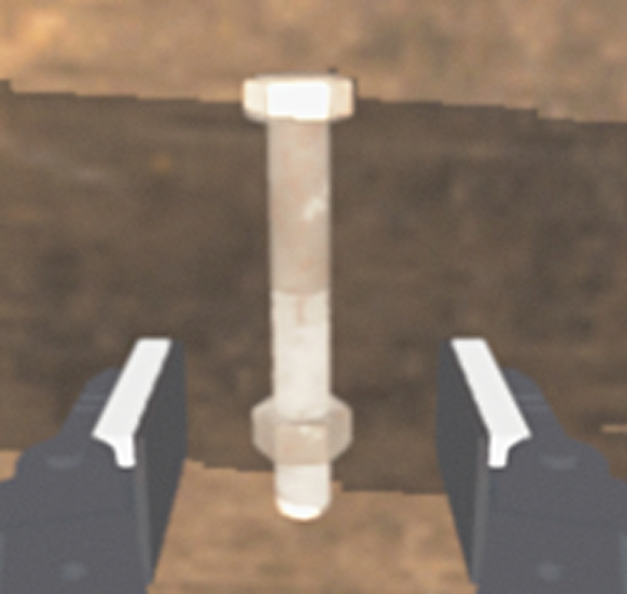

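Aligned; the bolt is about 2 mm left of jaw centre, matching the computed shift. Descend and close.

```bash
python3 -m inch '[0.5,-0.1,1.5,-0.2,0,0,0, 0.5,-0.1,2.6,-0.2,0,0,0, 0.5,-0.1,3.1,-0.2,0,0,0, 0.5,-0.1,3.3,-0.2,0,0,0, 0.5,-0.1,3.3,-0.2,0,0,0]'
python3 -m inch '[0,0,0,0,0,0,0, 0,0,0,0,0,0,0, 0,0,0,0,0,0,0, 0,0,0,0,0,0,0, 0,0,0,0,0,0,0, 0,0,0,0,0,0,0]'
```

```text
clock: 18.7
eef_pos: [688.7, -15.6, -15.6]
tool_rot: [-1.572, 0.0, -1.518]
force: [0.5, 0.0, -0.1]
width: 41.8
clock: 19.3
eef_pos: [689.4, -15.6, -14.4]
tool_rot: [-1.57, -0.0, -1.518]
force: [-0.9, -0.2, 5.5]
width: 9.2
```

```bash
python3 -m inch '[0,0,-1,0,0,0,0, 0,0,-5,0,0,0,0, 0,0,-10,0,0,0,0, 0,0,-10,0,0,0,0, 0,0,-10,0,0,0,0]'
python3 - <<'E'
from h import *
d=grab("wrist");go(435.1,274.8,90,4.16)
cv2.imwrite("pics/w17z.png",cv2.resize(d["img"][120:300,160:350,::-1],None,fx=3.3,fy=3.3,interpolation=2))
p=ctrl.read_state()["eef_pos"];print(p)
for dy in(-46.5,0,46.5): print(proj(d,[[p[0]-dy*.056,p[1]+dy,p[2]+24]]))
E
```

```text
clock: 19.8
eef_pos: [689.8, -15.6, 86.8]
tool_rot: [-1.568, -0.0, -1.518]
force: [-0.1, 0.8, -2.0]
width: 9.2
shift cm [-30.31  -0.48 -23.77] turn_y -1.2 jaw now 3.0 q7 0.08 q [-0.05  0.82  0.05  1.5  -0.05  0.82  0.08]
[688.36636492 -15.45197163  84.9926431 ]
[[251.70461246 305.03387985]]
[[251.17128378 235.64623408]]
[[250.57058141 153.21604078]]
```

View pics/w17z.png

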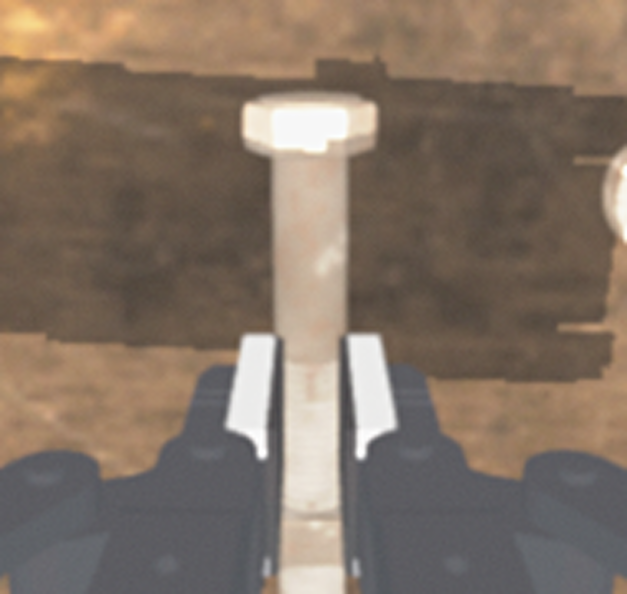

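```bash
python3 -m inch '[0,-30.2,0,-23.8,0,-1,0, 0,-30.2,0,-23.8,0,-1,0, 0,-30.2,0,-23.8,0,-1,0, 0,-30.2,0,-23.8,0,-1,0, 0,-30.2,0,-23.8,0,-1,0, 0,-30.2,0,-23.8,0,-1,0, 0,-30.2,0,-23.8,0,-1,0, 0,-30.2,0,-23.8,0,-1,0, 0,-30.2,0,-23.8,0,-1,0, 0,-30.2,0,-23.8,0,-1,0, 0,-30.2,0,-23.8,0,-1,0]'
python3 - <<'E'
from h import *
go(435.2,273.6,-9,4.16)
d=grab("wrist","w18");go(435.2,273.6,-9,4.16)
E
```

```text
clock: 20.95
eef_pos: [435.8, 272.0, 84.3]
tool_rot: [-1.572, -0.002, -1.503]
force: [0.1, -0.4, -0.8]
width: 8.8
shift cm [-0.18  9.33 -0.04] turn_y -0.3 jaw now 3.9 q7 -0.43 q [-0.68  0.63  0.1   2.01 -0.12  0.51 -0.43]
shift cm [-0.2   9.34 -0.08] turn_y -0.3 jaw now 3.9 q7 -0.43 q [-0.68  0.63  0.1   2.01 -0.12  0.51 -0.43]
```

View pics/w18.png

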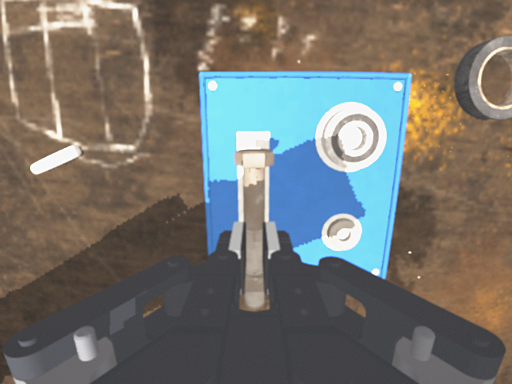

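Bolt is parallel with its silhouette (253,140 upward). Bearing and spacer are both in place. Lower.

```bash
python3 -m inch '[0,-0.2,4,-0.05,0,-0.3,0, 0,-0.2,7,-0.05,0,-0.3,0, 0,-0.2,8.5,-0.05,0,-0.3,0, 0,-0.2,8.9,-0.05,0,-0.3,0, 0,-0.2,8.9,-0.05,0,-0.3,0]'
python3 - <<'E'
from h import *
go(435.2,273.6,-9,4.16)
E
```

```text
clock: 21.5
eef_pos: [435.3, 274.3, -4.5]
tool_rot: [-1.572, -0.001, -1.498]
force: [0.1, 0.5, -1.0]
width: 8.9
shift cm [ 0.06  0.45 -0.02] turn_y 0.0 jaw now 4.2 q7 -0.41 q [-0.66  0.79  0.06  2.04 -0.14  0.32 -0.41]
```

```bash
python3 -m inch '[0,0,0.2,0,0,0,0, 0,0,0.3,0,0,0,0, 0,0,0.4,0,0,0,0, 0,0,0.4,0,0,0,0]'; python3 -m inch '[0,0,0.1,0,0,0,0, 0,0,0.1,0,0,0,0]'
```

```text
clock: 21.9
eef_pos: [435.1, 275.7, -7.6]
tool_rot: [-1.57, 0.0, -1.496]
force: [0.0, 0.8, -1.7]
width: 9.2
clock: 22.1
eef_pos: [435.1, 275.8, -8.4]
tool_rot: [-1.57, 0.0, -1.496]
force: [-1.0, -1.1, 4.8]
width: 8.6
```

Contact, but the settled y is 2 mm past target. Lift 3 mm, shift back, lower again.

```bash
python3 -m inch '[0,0,-0.3,0,0,0,0, 0,0.2,-0.3,0,0,0,0, 0,0.2,-0.3,0,0,0,0, 0,0.2,-0.3,0,0,0,0, 0,0.2,-0.1,0,0,0,0, 0,0.2,0,0,0,0,0, 0,0.2,0,0,0,0,0, 0,0.2,0,0,0,0,0]'
```

```text
clock: 22.9
eef_pos: [435.0, 273.6, -8.4]
tool_rot: [-1.571, 0.0, -1.496]
force: [-1.6, 0.2, 7.1]
width: 9.0
```

```bash
python3 -m inch '[0.2,0,0,0,0,0,0, 0.4,0,0,0,0,0,0, 0.4,0,0,0,0,0,0, 0.4,0,0,0,0,0,0, 0.4,0,-4,0,0,0,0, 0.4,3,-8,0,0,0,0, 0.4,4,-10,0,0,0,0, 0.4,4,-10,0,0,0,0, 0.4,4,-10,0,0,0,0, 0.4,4,-10,0,0,0,0]'
python3 - <<'E'
from blue import *
d=grab("wrist","w19");g=d["img"];cv2.imwrite("pics/w19z.png",cv2.resize(g[80:260,180:370,::-1],None,fx=3.3,fy=3.3,interpolation=2))
E
```

```text
clock: 23.9
eef_pos: [437.2, 234.2, 90.1]
tool_rot: [-1.572, -0.0, -1.495]
force: [-0.1, 0.6, -0.7]
width: 33.9
```

View pics/w19z.png

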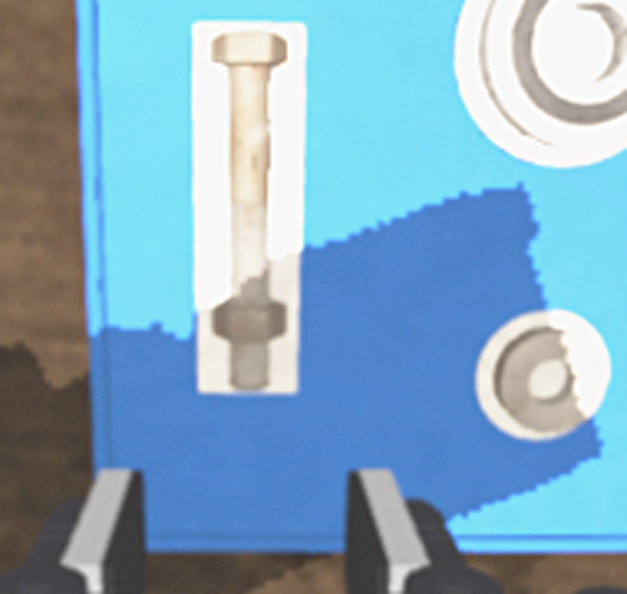

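Bolt lies centred and parallel on its silhouette (centre at zoom (249,210)). Now the flat bar.

```bash
python3 - <<'E'
from h import *
go(667.6,-183,95,0)
E
```

```text
shift cm [43.35 -0.53 19.81] turn_y 4.4 jaw now 4.4 q7 -0.37 q [-0.61  0.6   0.09  2.05 -0.1   0.5  -0.37]
```

```bash
python3 -m inch '[0.75,43.3,-0.5,19.8,0,4.4,0, 0.75,43.3,-0.5,19.8,0,4.4,0, 0.75,43.3,-0.5,19.8,0,4.4,0, 0.75,43.3,-0.5,19.8,0,4.4,0, 0.75,43.3,-0.5,19.8,0,4.4,0, 0.75,43.3,-0.5,19.8,0,4.4,0, 0.75,43.3,-0.5,19.8,0,4.4,0, 0.75,43.3,-0.5,19.8,0,4.4,0, 0.75,43.3,-0.5,19.8,0,4.4,0, 0.75,43.3,-0.5,19.8,0,4.4,0, 0.75,43.3,-0.5,19.8,0,4.4,0, 0.75,43.3,-0.5,19.8,0,4.4,0]'
python3 -m inch '[0.75,0,0,0,0,0,0, 0.75,0,0,0,0,0,0]'
python3 - <<'E'
from h import *
d=grab("wrist","w20");np.save("/dev/shm/d20.npy",d,allow_pickle=True)
cv2.imwrite("pics/w20z.png",cv2.resize(d["img"][90:290,160:350,::-1],None,fx=3,fy=3,interpolation=2))
E
```

```text
clock: 25.15
eef_pos: [667.1, -182.5, 94.0]
tool_rot: [-1.574, 0.002, -1.573]
force: [0.8, 1.1, 1.4]
width: 63.9
clock: 25.35
eef_pos: [667.6, -180.8, 95.6]
tool_rot: [-1.572, 0.001, -1.57]
force: [-0.3, 0.1, 0.4]
width: 63.8
```

View pics/w20z.png

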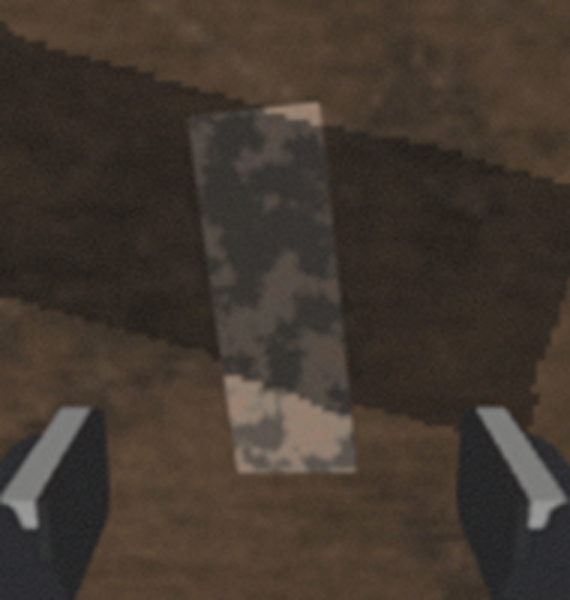

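Bar corners in the zoom: (192,115), (319,103), (355,471), (238,473).

```bash
python3 - <<'E'
from h import *
d=np.load("/dev/shm/d20.npy",allow_pickle=True).item()
c=np.array([(192,115),(319,103),(355,471),(238,473)])/3.+[160,90]
w=cast(d,c,10);print(w.round(1))
for a,b in((0,3),(1,2)): v=w[a]-w[b];print(np.linalg.norm(v).round(1),np.degrees(np.arctan2(v[1],v[0])).round(2))
for a,b in((0,1),(3,2)): v=w[b]-w[a];print(np.linalg.norm(v).round(1),np.degrees(np.arctan2(v[1],v[0])).round(2))
print(w.mean(0).round(1)); yaw=None
go(*w.mean(0),-12,6.5)
E
```

```text
[[ 640.9 -124.9]
 [ 678.9 -121.4]
 [ 692.5 -241.5]
 [ 653.2 -242.3]]
118.0 95.95
120.9 96.43
38.2 5.26
39.3 1.06
[ 666.4 -182.5]
shift cm [ 0.14 10.78 -0.13] turn_y -6.5 jaw now 0.0 q7 0.25 q [ 0.2   0.81  0.04  1.48 -0.04  0.85  0.25]
```

```bash
python3 -m inch '[0.75,0.1,3,-0.1,0,-6.2,0, 0.75,0.1,6,-0.1,0,-6.2,0, 0.75,0.1,9,-0.1,0,-6.2,0, 0.75,0.1,10,-0.1,0,-6.2,0, 0.75,0.1,10,-0.1,0,-6.2,0, 0.75,0.1,10,-0.1,0,-6.2,0]'
python3 - <<'E'
from h import *
go(667,-182.7,-16,6.2)
d=grab("wrist")
cv2.imwrite("pics/w21z.png",cv2.resize(d["img"][90:290,160:350,::-1],None,fx=3,fy=3,interpolation=2))
E
```

```text
clock: 26.0
eef_pos: [667.9, -184.2, -2.7]
tool_rot: [-1.569, -0.001, -1.464]
force: [-0.3, -0.3, 0.6]
width: 64.4
shift cm [-0.16  1.33 -0.08] turn_y -0.1 jaw now 6.1 q7 0.34 q [ 0.23  0.94  0.    1.52 -0.01  0.68  0.34]
```

View pics/w21z.png

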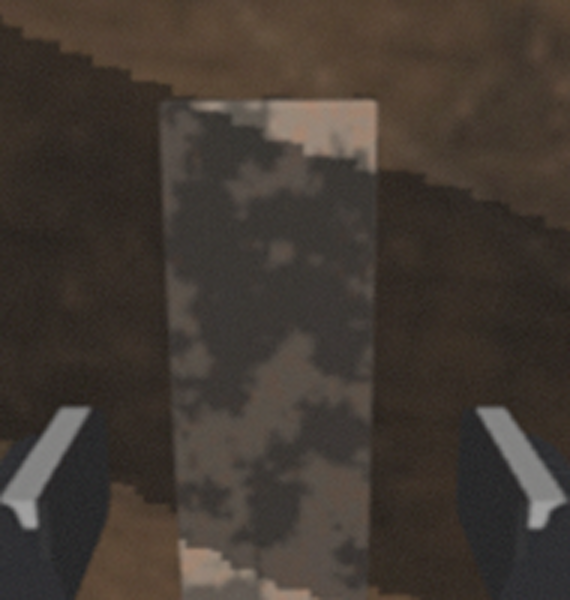

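```bash
python3 -m inch '[0.75,-0.15,0.7,-0.2,0,0,0, 0.75,-0.15,1.1,-0.2,0,0,0, 0.75,-0.15,1.4,-0.2,0,0,0, 0.75,-0.15,1.4,-0.2,0,0,0, 0.75,-0.15,1.4,-0.2,0,0,0]'
python3 -m inch '[0.3,0,0,0,0,0,0, 0.3,0,0,0,0,0,0, 0.3,0,0,0,0,0,0, 0.3,0,0,0,0,0,0, 0.3,0,0,0,0,0,0, 0.3,0,0,0,0,0,0]'
```

```text
clock: 26.55
eef_pos: [664.8, -183.0, -18.0]
tool_rot: [-1.571, 0.0, -1.464]
force: [0.0, 0.6, -0.7]
width: 64.0
clock: 27.15
eef_pos: [665.2, -183.2, -17.3]
tool_rot: [-1.57, -0.0, -1.464]
force: [-0.6, -0.8, 5.6]
width: 37.8
```

```bash
python3 -m inch '[0.3,0,-1,0,0,0,0, 0.3,0,-4,0,0,0,0, 0.3,0,-8,0,0,0,0, 0.3,0,-10,0,0,0,0, 0.3,0,-10,0,0,0,0, 0.3,0,-10,0,0,0,0]'
python3 - <<'E'
from h import *
go(483.5,-265.4,80,-7.6)
d=grab("wrist","w22")
p=ctrl.read_state()["eef_pos"];print(p.round(1))
a=np.radians(6.2);u=np.array([-np.sin(a),np.cos(a)])
for s in(61,-61): print(proj(d,[np.r_[p[:2]+s*u,p[2]+27.5]]).round(1))
E
```

```text
clock: 27.75
eef_pos: [663.9, -182.7, 81.2]
tool_rot: [-1.572, 0.001, -1.464]
force: [-0.4, -0.3, -3.2]
width: 36.8
shift cm [  6.3    0.15 -18.81] turn_y 13.7 jaw now 6.1 q7 0.34 q [ 0.22  0.82  0.01  1.5  -0.01  0.82  0.34]
[ 663.1 -182.5   80.2]
[[251.8 124.8]]
[[252.7 328.8]]
```

View pics/w22.png

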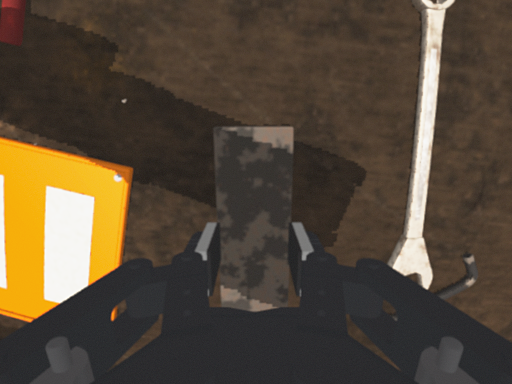

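Bar is held square, its far end at row 127 against 125 predicted (so centred within about 1 mm). To the orange tray.

```bash
python3 -m inch '[0.3,6.3,0,-18.8,0,13.7,0, 0.3,6.3,0,-18.8,0,13.7,0, 0.3,6.3,0,-18.8,0,13.7,0, 0.3,6.3,0,-18.8,0,13.7,0, 0.3,6.3,0,-18.8,0,13.7,0, 0.3,6.3,0,-18.8,0,13.7,0, 0.3,6.3,0,-18.8,0,13.7,0, 0.3,6.3,0,-18.8,0,13.7,0, 0.3,6.3,0,-18.8,0,13.7,0]'
python3 - <<'E'
from h import *
d=grab("wrist","w23")
go(483.5,-265,-11.5,-7.6)
E
```

```text
clock: 28.7
eef_pos: [485.4, -264.7, 81.6]
tool_rot: [-1.571, 0.001, -1.702]
force: [0.1, 0.2, -2.8]
width: 37.4
shift cm [ 0.04  9.32 -0.17] turn_y 0.1 jaw now -7.5 q7 0.36 q [ 0.42  0.67  0.04  1.91 -0.05  0.57  0.36]
```

View pics/w23.png

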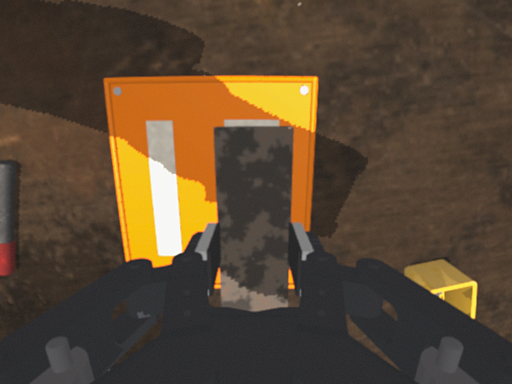

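Bar is parallel above its silhouette (top edge visible at (250,122)). Lower to just above.

```bash
python3 -m inch '[0.3,0,4,-0.15,0,0,0, 0.3,0,7,-0.15,0,0,0, 0.3,0,8.4,-0.15,0,0,0, 0.3,0,8.8,-0.15,0,0,0, 0.3,0,8.8,-0.15,0,0,0, 0.3,0,8.8,-0.15,0,0,0]'
python3 - <<'E'
from h import *
go(483.5,-265,-11.5,-7.6)
E
```

```text
clock: 29.35
eef_pos: [484.1, -266.0, -4.9]
tool_rot: [-1.569, -0.001, -1.703]
force: [0.4, -0.8, -2.3]
width: 37.4
shift cm [-0.09  0.66 -0.08] turn_y 0.0 jaw now -7.6 q7 0.37 q [ 0.43  0.81  0.03  1.94 -0.05  0.39  0.37]
```

```bash
python3 -m inch '[0.3,-0.1,0.2,-0.05,0,0,0, 0.3,-0.1,0.4,-0.05,0,0,0, 0.3,-0.1,0.5,-0.05,0,0,0, 0.3,-0.1,0.5,-0.05,0,0,0]'; python3 -m inch '[0.3,0,0.1,0,0,0,0, 0.3,0,0.1,0,0,0,0]'
```

```text
clock: 29.75
eef_pos: [482.6, -264.4, -10.9]
tool_rot: [-1.571, 0.0, -1.704]
force: [0.1, -0.3, -2.6]
width: 36.9
clock: 29.95
eef_pos: [482.8, -264.5, -11.4]
tool_rot: [-1.57, -0.0, -1.704]
force: [-1.4, 0.6, 3.4]
width: 37.7
```

```bash
python3 -m inch '[0.5,0,0,0,0,0,0, 0.65,0,0,0,0,0,0, 0.65,0,0,0,0,0,0, 0.65,0,0,0,0,0,0, 0.65,0,-4,0,0,0,0, 0.65,3,-8,0,0,0,0, 0.65,4,-11,0,0,0,0, 0.65,4,-11,0,0,0,0, 0.65,4,-11,0,0,0,0, 0.65,4,-11,0,0,0,0]'
python3 - <<'E'
from h import *
d=grab("wrist","w24")
E
```

```text
clock: 30.95
eef_pos: [476.7, -302.7, 96.9]
tool_rot: [-1.573, 0.002, -1.703]
force: [-0.4, -1.0, 0.2]
width: 55.7
```

View pics/w24.png

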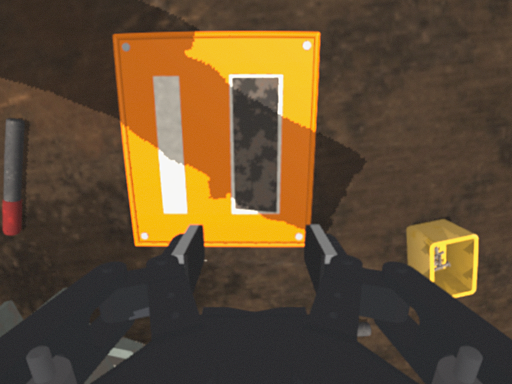

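Flat bar is centred on its silhouette with an even margin all round (231–282, 75–215). Now the leftmost marker.

```bash
python3 - <<'E'
from h import *
go(453,-20,95,0)
E
```

```text
shift cm [-27.7    0.23  -6.05] turn_y -7.5 jaw now -7.5 q7 0.42 q [ 0.49  0.66  0.03  1.86 -0.04  0.63  0.42]
```

```bash
python3 -m inch '[0.5,-27.7,0,-6,0,-7.5,0, 0.5,-27.7,0,-6,0,-7.5,0, 0.5,-27.7,0,-6,0,-7.5,0, 0.5,-27.7,0,-6,0,-7.5,0, 0.5,-27.7,0,-6,0,-7.5,0, 0.5,-27.7,0,-6,0,-7.5,0, 0.5,-27.7,0,-6,0,-7.5,0, 0.5,-27.7,0,-6,0,-7.5,0, 0.5,-27.7,0,-6,0,-7.5,0, 0.5,-27.7,0,-6,0,-7.5,0]'
python3 - <<'E'
from h import *
d=grab("wrist");np.save("/dev/shm/d25.npy",d,allow_pickle=True)
cv2.imwrite("pics/w25z.png",cv2.resize(d["img"][90:290,160:350,::-1],None,fx=3,fy=3,interpolation=2))
print(ctrl.read_state()["eef_pos"])
E
```

```text
clock: 32.0
eef_pos: [454.4, -23.0, 97.7]
tool_rot: [-1.571, -0.001, -1.575]
force: [-0.7, -0.1, 0.1]
width: 42.7
[454.44934959 -22.95796209  97.79246558]
```

View pics/w25z.png

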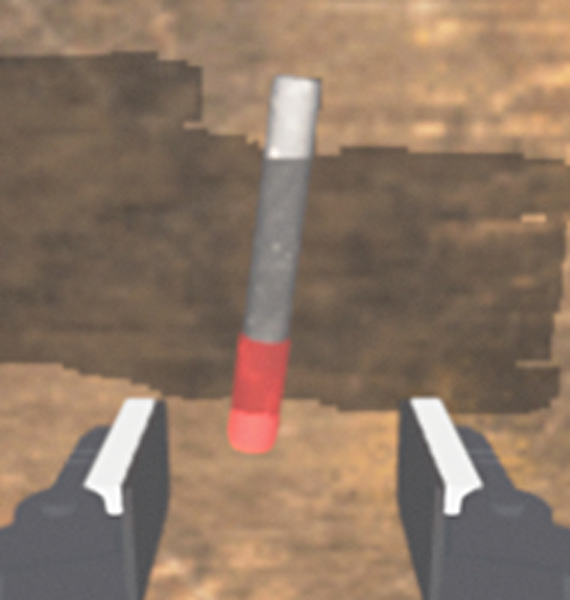

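```bash
python3 - <<'E'
from h import *
d=np.load("/dev/shm/d25.npy",allow_pickle=True).item()
p=cast(d,[(259,115.7),(244,240.7)],8.5);q=cast(d,[(259,115.7),(244,240.7)],14)
w=np.array([p[0],q[1]]);v=w[0]-w[1];a=np.degrees(np.arctan2(v[1],v[0]));print(p.round(1),w.round(1),np.linalg.norm(v),a,w.mean(0))
m=cast(d,[(160+272/3,90+250/3)],8.5);print(m)
go(*w.mean(0),-5,a-90)
E
```

```text
[[459.6  43.7]
 [444.4 -78.7]] [[459.6  43.7]
 [444.6 -76.1]] 120.77176970824868 82.8571185570034 [452.09773014 -16.1688128 ]
[[451.68925371  -9.14891509]]
shift cm [-0.68 10.28 -0.23] turn_y 6.9 jaw now -0.3 q7 0.05 q [-0.05  0.54  0.05  2.15 -0.06  0.45  0.05]
```

```bash
python3 -m inch '[0.5,-0.6,3,-0.25,0,6.9,0, 0.5,-0.6,6,-0.25,0,6.9,0, 0.5,-0.6,8,-0.25,0,6.9,0, 0.5,-0.6,8.5,-0.25,0,6.9,0, 0.5,-0.6,8.5,-0.25,0,6.9,0, 0.5,-0.6,8.5,-0.25,0,6.9,0]'
python3 - <<'E'
from h import *
go(451.8,-16.2,-13,-7.1)
d=grab("wrist")
cv2.imwrite("pics/w26z.png",cv2.resize(d["img"][90:290,160:350,::-1],None,fx=3,fy=3,interpolation=2))
E
```

```text
clock: 32.65
eef_pos: [451.7, -16.5, 12.5]
tool_rot: [-1.572, -0.001, -1.695]
force: [0.6, 0.2, 0.4]
width: 42.6
shift cm [-0.04  2.55  0.  ] turn_y -0.0 jaw now -7.1 q7 0.24 q [-0.12  0.72  0.14  2.21 -0.39  0.24  0.24]
```

View pics/w26z.png

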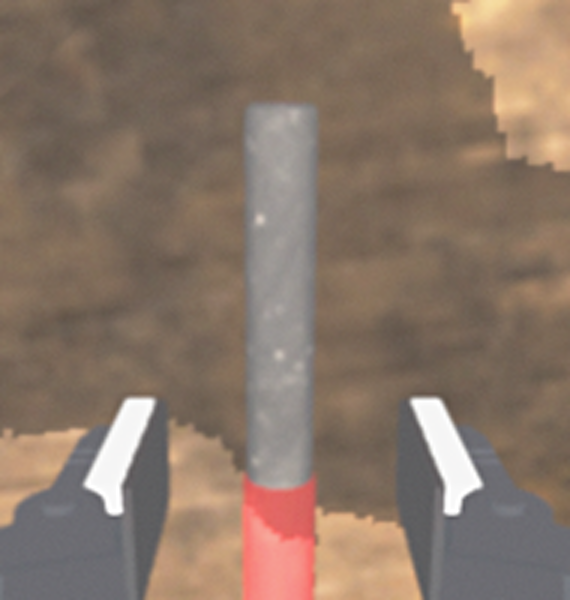

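Aligned and centred. Joint 6 is near its lower limit (0.24 against 0.23), so I'll descend carefully and watch it.

```bash
python3 -m inch '[0.5,0,0.5,0,0,0,0, 0.5,0,1,0,0,0,0, 0.5,0,1,0,0,0,0]'
python3 - <<'E'
from h import *
go(451.8,-16.2,-13,-7.1)
E
```

```text
clock: 33.0
eef_pos: [452.0, -15.8, 2.9]
tool_rot: [-1.571, -0.0, -1.694]
force: [-0.5, -0.8, -0.0]
width: 42.5
shift cm [ 0.04  1.59 -0.01] turn_y 0.0 jaw now -7.1 q7 0.48 q [-0.17  0.75  0.21  2.21 -0.64  0.24  0.48]
```

```bash
python3 -m inch '[0.5,0,0.4,0,0,0,0, 0.5,0,0.8,0,0,0,0, 0.5,0,1.2,0,0,0,0, 0.5,0,1.4,0,0,0,0, 0.5,0,1.4,0,0,0,0, 0.5,0,1.4,0,0,0,0]'
python3 - <<'E'
from h import *
go(451.8,-16.2,-13,-7.1)
E
```

```text
clock: 33.6
eef_pos: [452.1, -15.6, -10.8]
tool_rot: [-1.571, 0.0, -1.693]
force: [0.3, 0.4, -0.5]
width: 42.5
shift cm [ 0.06  0.22 -0.03] turn_y 0.1 jaw now -7.0 q7 0.7 q [-0.2   0.79  0.25  2.21 -0.86  0.24  0.7 ]
```

```bash
python3 -m inch '[0,0,0.1,0,0,0,0, 0,0,0.1,0,0,0,0, 0,0,0.1,0,0,0,0, 0,0,0.1,0,0,0,0, 0,0,0.1,0,0,0,0, 0,0,0.1,0,0,0,0]'
python3 -m inch '[0,0,-1,0,0,0,0, 0,0,-3,0,0,0,0, 0,0,-6,0,0,0,0, 0,0,-9,0,0,0,0, 0,0,-9,0,0,0,0, 0,0,-9,0,0,0,0]'
python3 - <<'E'
from h import *
go(404.2,-254.3,90,-7.6)
d=grab("wrist","w27")
p=ctrl.read_state()["eef_pos"];print(p.round(1))
a=np.radians(-7.1);u=np.array([-np.sin(a),np.cos(a)])
for s in(60,): print(proj(d,[np.r_[p[:2]+s*u,p[2]+12+8.5]]).round(1))
E
```

```text
clock: 34.2
eef_pos: [452.1, -15.5, -11.7]
tool_rot: [-1.57, 0.0, -1.693]
force: [-0.3, -0.1, 5.9]
width: 13.8
clock: 34.8
eef_pos: [452.3, -15.1, 78.2]
tool_rot: [-1.57, 0.0, -1.692]
force: [0.2, -0.4, 0.0]
width: 14.2
shift cm [24.33 -1.19 -1.88] turn_y 0.6 jaw now -7.0 q7 0.58 q [-0.39  0.64  0.53  2.18 -0.71  0.49  0.58]
[451.8 -15.1  77.6]
[[252.5 127.3]]
```

View pics/w27.png

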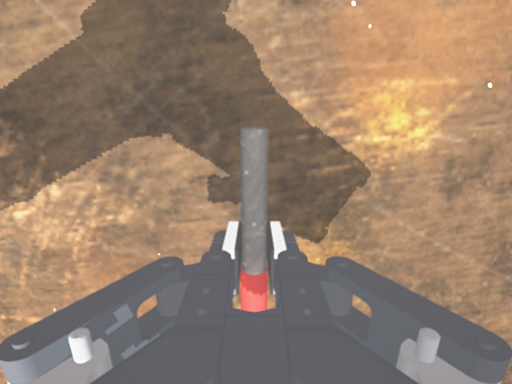

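Marker held straight, its end at row 128 (127 predicted). To the orange tray.

```bash
python3 -m inch '[0,24.3,-1,-1.9,0,0.6,0, 0,24.3,-1,-1.9,0,0.6,0, 0,24.3,-1,-1.9,0,0.6,0, 0,24.3,-1,-1.9,0,0.6,0, 0,24.3,-1,-1.9,0,0.6,0, 0,24.3,-1,-1.9,0,0.6,0, 0,24.3,-1,-1.9,0,0.6,0, 0,24.3,-1,-1.9,0,0.6,0, 0,24.3,-1,-1.9,0,0.6,0, 0,24.3,-1,-1.9,0,0.6,0]'
python3 - <<'E'
from h import *
d=grab("wrist","w28")
go(404.2,-253.8,-5.7,-7.6)
E
```

```text
clock: 35.85
eef_pos: [403.9, -252.9, 87.7]
tool_rot: [-1.571, 0.001, -1.701]
force: [0.3, 0.4, -0.6]
width: 14.2
shift cm [0.06 9.35 0.04] turn_y 0.1 jaw now -7.5 q7 0.99 q [ 0.16  0.64  0.51  2.11 -0.61  0.53  0.99]
```

View pics/w28.png

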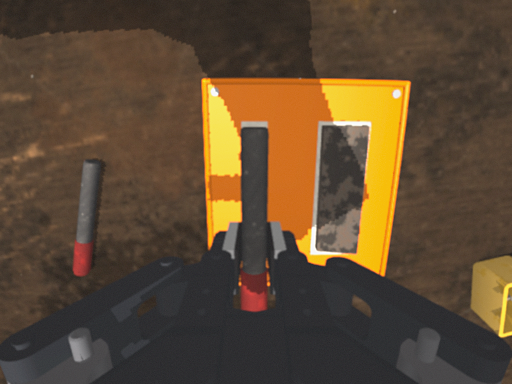

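Marker is above its silhouette and parallel (254,122 top). Lower.

```bash
python3 -m inch '[0,0,3,0,0,0.1,0, 0,0,6,0,0,0.1,0, 0,0,8,0,0,0.1,0, 0,0,8.8,0,0,0.1,0, 0,0,8.8,0,0,0.1,0, 0,0,8.8,0,0,0.1,0]'
python3 - <<'E'
from h import *
go(404.2,-253.8,-5.7,-7.6)
E
```

```text
clock: 36.5
eef_pos: [404.0, -254.6, 0.6]
tool_rot: [-1.57, -0.0, -1.705]
force: [0.8, -0.9, 0.0]
width: 14.2
shift cm [-0.08  0.63  0.01] turn_y -0.1 jaw now -7.7 q7 1.11 q [ 0.3   0.78  0.31  2.15 -0.75  0.32  1.11]
```

```bash
python3 -m inch '[0,-0.05,0.3,0,0,0,0, 0,-0.05,0.5,0,0,0,0, 0,-0.05,0.55,0,0,0,0, 0,-0.05,0.55,0,0,0,0]';python3 -m inch '[0,0,0.05,0,0,0,0, 0,0,0.1,0,0,0,0]'
```

```text
clock: 36.9
eef_pos: [403.8, -253.9, -5.3]
tool_rot: [-1.57, -0.0, -1.705]
force: [-0.3, 0.4, 0.1]
width: 14.5
clock: 37.1
eef_pos: [403.8, -254.0, -5.7]
tool_rot: [-1.57, 0.0, -1.705]
force: [-1.0, 0.9, 16.2]
width: 14.5
```

```bash
python3 -m inch '[0,0,-0.05,0,0,0,0, 0.15,0,-0.05,0,0,0,0, 0.25,0,-0.05,0,0,0,0, 0.4,0,-0.05,0,0,0,0, 0.4,0,-0.05,0,0,0,0, 0.4,0,-3,0,0,0,0, 0.4,2,-7,0,0,0,0, 0.4,4,-10,0,0,0,0, 0.4,4,-10,0,0,0,0, 0.4,4,-10,0,0,0,0, 0.4,4,-10,0,0,0,0]'
python3 - <<'E'
from h import *
d=grab("wrist","w29")
print(ctrl.read_state()["force"])
E
```

```text
clock: 38.2
eef_pos: [397.8, -291.9, 92.4]
tool_rot: [-1.573, 0.002, -1.704]
force: [-0.4, 0.7, -0.3]
width: 34.1
[0.53635268 0.24495496 0.45829672]
```

View pics/w29.png

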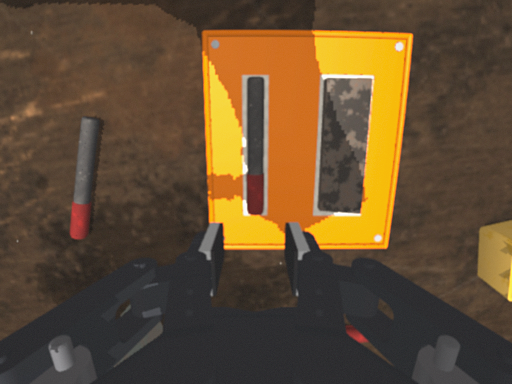

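Marker is centred on its silhouette with the flat bar beside it. Last check over the blue tray, with the scene views.

```bash
python3 -m inch '[0.4,0,-8,0,0,0,0, 0.4,0,-8,0,0,0,0, 0.4,-15,-8,6,0,0,0, 0.4,-30,-8,12,0,0,0, 0.4,-45,-8,16,0,0,0, 0.4,-52,-8,18,0,0,0, 0.4,-52,-8,18,0,0,0, 0.4,-52,-8,18,0,0,0, 0.4,-52,-8,18,0,0,0, 0.4,-52,-8,18,0,0,0, 0.4,-52,-8,18,0,0,0, 0.4,-52,-8,18,0,0,0]'
python3 -m inch '[0.4,0,0,0,0,0,0, 0.4,0,0,0,0,0,0, 0.4,0,0,0,0,0,0]'
python3 - <<'E'
from h import *
d=grab("wrist");grab("scene","s30");grab("side","t30")
t=np.array([[516.6,325.9,21],[523.2,236.1,14],[435.1,274.8,15]]);f=t.copy();f[:,2]=6
print(proj(d,t).round(1).tolist(),proj(d,f).round(1).tolist())
im=d["img"][:,:,::-1].copy();u=proj(d,t).mean(0).astype(int);x0,y0=max(u[0]-85,0),max(u[1]-85,0);print(x0,y0)
cv2.imwrite("pics/w30z.png",cv2.resize(im[y0:y0+170,x0:x0+180],None,fx=3.5,fy=3.5,interpolation=2))
E
```

```text
clock: 39.45
eef_pos: [623.4, 155.2, 171.7]
tool_rot: [-1.574, -0.001, -1.704]
force: [0.8, -0.6, -0.1]
width: 34.0
clock: 39.75
eef_pos: [623.1, 151.0, 172.5]
tool_rot: [-1.573, -0.002, -1.707]
force: [0.3, 0.2, -0.4]
width: 34.3
[[132.9, 29.2], [158.0, 113.2], [77.6, 91.3]] [[138.5, 33.3], [160.3, 113.3], [82.3, 91.9]]
37 0
```

View pics/w30z.png

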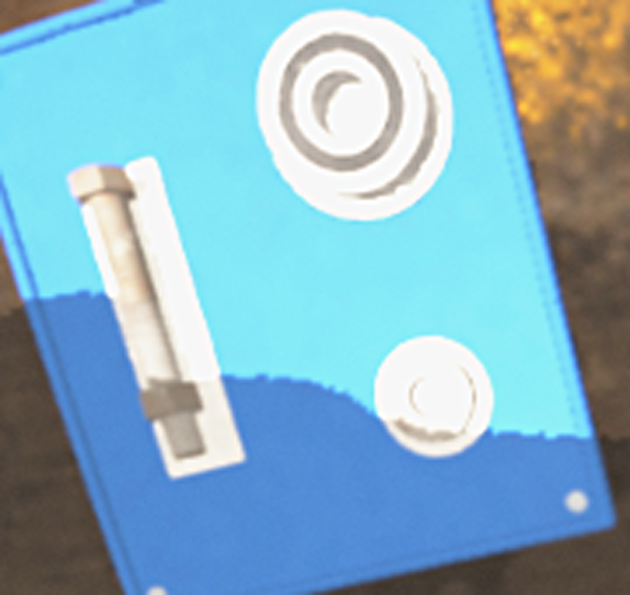

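View pics/s30.png

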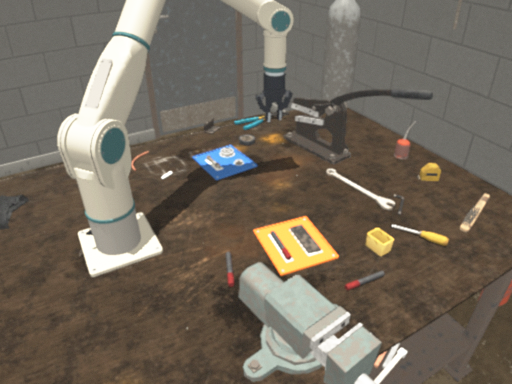

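Every part is within about 1.5 mm of its silhouette. The bearing seal centre is at (134.4,29.1) against an ideal (132.9,29.2). The tape (247,139) and bin (379,241) haven't moved, and the gripper is clear.

```bash
python3 - <<'E'
from cell import finish_job
print(finish_job())
E
```

```text
the job is handed in; nothing more can be done
None
```

Both kits are made up and the job is handed in at about 40 s of the 115 s allowed. The bearing, spacer ring and long bolt are on the blue tray. The flat bar and the marker farthest to the robot's left at the start are on the orange tray.

**Placing:** In the last wrist pictures all five lie flat on their own silhouettes, and the long ones are parallel with theirs. I judge each within about 1.5 mm of centre. For the bolt's position along its length, two views disagreed by about 1 mm.

**Bystanders:** The tape and the yellow bin appear in the scene picture where they stood at the start. I checked that by eye and did not measure it.

**What disagreed:** The fingertips end roughly 17–28 mm short of the reported TCP, depending on the opening. My first close on the bearing therefore passed above it without touching. I measured the gap in the pictures and worked below the nominal height, feeling for contact.

**Limits:** The highest contact force I read was about 16 N, when setting the marker down. Joint 6 came near its lower limit while I picked up the marker (0.24 rad against 0.23) but did not pass it in any reading I took.

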